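# Take the bracelet former off its bayonet stake and put it away

## Task

Take the white bracelet former off the slanting steel stake: turn it anticlockwise, looking at its free end, feeling for the point where its bayonet slots come in line with the stake's cross pin and without forcing the pin, and draw it off the open end. Then lower it gently, upright, over the empty end peg of the wooden stand until it rests on the block, and let go. Do not drop it, and leave the two stored formers, the tray of polishing bars and the brass bangle where they are.

Things in the scene. Friction and masses are not known exactly. Their poses are not given: they have to be found in the camera images.
- stake: Grey cast bench stake, bolted down; foot plate 130 x 110 mm. Origin on the bench straight below the centre of the spigot's shoulder (88 mm up). The spigot leans 32 degrees from vertical, towards the stake's -x.
- spigot_base (a point): Centre of the steel shoulder (48 mm across) on which the former's lower end sits. This point's z is the spigot's axis, pointing to its open end; its y is level. Below the shoulder a 58 mm thick socket, fixed.
- spigot_end (a point): Tip of the spigot's open, domed end, 72 mm from spigot_base along its z (8 mm inside the former at the start). Spigot 30 mm diameter. A fixed steel cross pin, 8 mm thick, sticks out 11 mm on both sides, 18 mm from the shoulder. More than 60 N on pin and spigot (turning with over 1 N m) damages them.
- former_center (a point): Centre of the former: white nylon sleeve, 62 mm diameter, 80 mm long, 33 mm bore (1.5 mm play on the spigot), about 0.2 to 0.3 kg; z is its axis, pointing to its free end; its lower 24 mm has the slots. The free 50 mm are plain, to be gripped. Looking at its free end, it must turn anticlockwise (+z).
- peg_seat (a point): Where the former's centre lies when it stands fully home on the empty peg: 64 mm above the bench, 40 mm above the block's top. Axes as the stand's; z up.
- stand: Fixed wooden stand, block 100 (x) by 280 (y) by 24 mm, origin under its middle. Three upright pegs in a row at y -90 (empty), 0 and +90 mm: 25 mm diameter, domed, tops 57 mm above the block (81 mm above the bench). 4 mm play in the former's bore.
- stored_a: Stored white former, 56 mm diameter, 80 mm tall, origin under it; it stands on the stand's middle or +y peg. Leave it.
- stored_b: Stored white former, 50 mm diameter, 80 mm tall, origin under it; it stands on the stand's middle or +y peg. Leave it.
- parts_tray: Flat metal tray 85 x 110 mm with two bars of polishing compound, 25 mm high; origin under its centre. Leave it.
- bangle: Brass bangle lying flat, 72 mm outside, 22 mm high; origin under its centre. Leave it.
- bayonet (a point): Point on the former's axis, 18 mm from its lower end, level with the pin. Two opposite J-slots: a 12 mm wide entry at the lower end along this point's +x and -x, and from each a leg, 12 to 24 mm from the lower end, running 84 degrees round anticlockwise. The pin starts hidden in the legs, 29 to 63 degrees from the entries; turning brings it against the entry's far side (2 mm past line), where the former draws off.
There are look-alikes about, which are no part of the job. Several things have the shape of the stake; the one meant has the colours described above.

How it is judged:
By the outcome, as a careful person would: the job done as asked, in the order asked, and still so for the second after the job is handed in, with the robot touching nothing.
It also fails if it takes over 72 s, if anything falls off the work surface, if the arm or the gripper's body presses on something with over 40 N, if the wrist force passes 120 N, or if a joint passes its speed limit or range.

## Robot

A 6-joint arm with a two-finger parallel gripper is mounted at the origin on the work surface. World frame = base frame: x ahead of the robot, y to its left, z up, the work surface at z = 0. Lengths are in m, angles in rad, forces in N, time in s.
With the tool pointing down it reaches from about 0.375 to 0.975 m from the base axis. Payload 3.8 kg.
Tool frame: the origin (TCP) lies at the very end of the fingers, on their centre line; the grasp point (between the pads) lies 19 mm behind it; z points along the fingers, y is the direction in which the jaws open and shut (so a half turn about z gives the same grasp; the last joint's range is limited). The gripper opens to 85 mm and grips with 20 to 120 N. Pads are 22 mm wide; open, the fingers measure 114 mm over their backs; the gripper's body (76 mm by 85 mm) begins 54 mm behind the grasp point. The pads swing forward as they close: fully open they stand 13 mm farther back than shut.
Start: joints at [1.184, 0.264, 1.604, -0, 1.274, -0.037], TCP at [0.231, 0.634, 0.231] pointing down, gripper open.
Joint ranges: [-2.63, 2.63], [-0.94, 2.18], [0.31, 2.57], [-1.31, 4.45], [0, 2.66], [-2.55, 2.55]. Speed limits (rad/s): [2.57, 2.57, 3.14, 3.14, 3.14, 3.14].

## Interface

Orientations are given as a rotation vector (axis times angle).
In Python, from workcell import bot, read_camera, finish_job gives the robot as it stands. The module is installed in compiled form; this text tells all that it offers.
- The arm moves only by the tool servo_tool, never from a script. Its argument "targets" is text: rows parted by semicolons, each of 7 numbers parted by spaces: the turn, a rotation vector about the tool's x, y, z in rad, then the shift along the tool's x, y, z in mm, then the finger opening in mm, from 0 to 85.4. In form: wx wy wz x y z gripper; .... A call has 1 to 8 rows; each row shifts and turns the pose as measured when the row begins, along the tool's axes as they then stand; what a row does not reach is not made up. A row lasts 1/12 s, in which the tool goes at most 41.7 mm and 7.16 degrees, less where a joint would pass 70% of its speed; a pose out of reach is approached as far as the arm can. A call is refused whole if a number of a shift passes 41.7 or a number of a turn 0.125, either way. A call with a gripper value outside its range is refused whole. The fingers move at their own pace and stop on an object; "newtons" is the grip in N (left out, the last holds). Time passes only in rows, so rows that do not move let the fingers close. It gives the time, the measured TCP pose, the force and the opening at its end, in the units of the state.
- bot.read_state(): the state, without advancing time (a new reading comes with each control period).
- read_camera(name): name is "side" or "top"; returns a dict with "image" (400x640x3 uint8, red, green, blue), "mtx" (3x3 intrinsics, pixels), "eye" and "orientation" of the camera in the world. Camera axes: x right, y up, looking along -z (the intrinsics and any distortion apply to the point x, -y, -z); pixel columns grow to the right and rows downward; lengths in m; the calibration is good to about 2 mm. A picture is of the moment at which its call begins. There is no depth.
- finish_job(): hands the job in, once; it reports no verdict.
The state is a dict: "time": time; "q": joint angles; "joint_vel": joint speeds; "joint_torque": joint torques, N m; "tool_pos": TCP position; "tcp_rot": TCP orientation; "wrist_force": force on the tool from outside, world axes, zero at the start; "torque": the same for the moment, N m; "width": opening from 0.0 (shut) to 1.0 (fully open).
Only numpy, scipy, OpenCV 4.12 (cv2) and the standard library are available. Lean on these libraries where they do the work, as an engineer would, in place of code of your own. Each camera call takes 0.05 s, during which the arm holds its last target.

## Working session

There is one attempt and no reset: what is moved stays moved. The work goes in short steps, Python scripts to look and compute and a tool call to move; the robot and the scene stay as the last step left them, time stands still between calls to the robot, and variables do not carry over. Pictures are saved under pics/ and viewed, and the job is handed in when it is done.

Besides the shell and the picture viewer there is one more tool, called after "Call:" by a JSON object that holds its "name" and its "arguments", one argument or row to a line. servo_tool: Moves the arm, as the interface text tells. Its arguments: {"type":"object","properties":{"targets":{"type":"string"},"newtons":{"type":"number"}},"required":["targets"]}

```bash
mkdir -p pics
python3 - <<'E'
from workcell import bot, read_camera
import cv2,json
print(bot.read_state())
for n in("side","top"):
    c=read_camera(n); cv2.imwrite(f"pics/{n}0.png",c["image"][:,:,::-1]); print(n,c["mtx"],c["eye"],c["orientation"],[k for k in c])
E
```

```text
{'time': 0.0, 'q': array([ 1.18411353e+00,  2.64748374e-01,  1.60540688e+00, -1.94040898e-05,
        1.27369433e+00, -3.68892917e-02]), 'joint_vel': array([ 0.00161379,  0.00064952, -0.00013561, -0.00124817,  0.00068966,
       -0.00146984]), 'joint_torque': array([ 1.84389886e-03, -5.15092385e+01, -3.67326558e+01,  2.13273188e-05,
        1.26670586e-02, -1.44543662e-05]), 'tool_pos': array([0.23104456, 0.63343257, 0.22994749]), 'tcp_rot': array([-0.54656889, -3.09321646,  0.00347159]), 'wrist_force': array([-0.68607002, -0.66700624, -0.406238  ]), 'torque': array([0.00604358, 0.00332145, 0.00874322]), 'width': 1.0025953349180599}
side [[414.4826104    0.         320.80081332]
 [  0.         414.4826104  196.77434989]
 [  0.           0.           1.        ]] [ 0.09195367 -0.69489931  1.04860854] [ 0.66934287 -0.18797829 -0.47243403] ['image', 'mtx', 'eye', 'orientation']
top [[417.58692403   0.         323.52305133]
 [  0.         417.58692403 193.80221795]
 [  0.           0.           1.        ]] [ 0.4030562  -0.03773167  1.20160662] [ 0.07547725 -0.03728378 -1.57822092] ['image', 'mtx', 'eye', 'orientation']
```

View pics/side0.png

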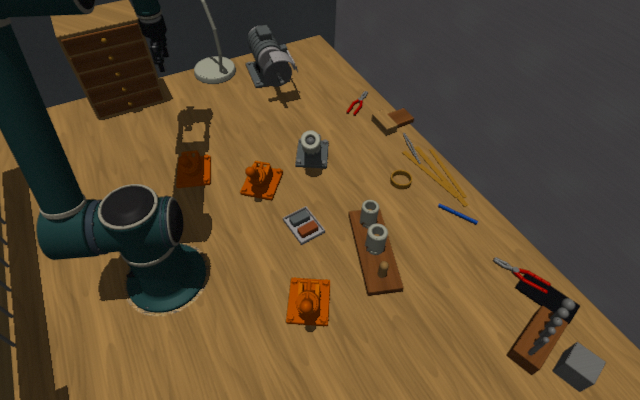

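View pics/top0.png

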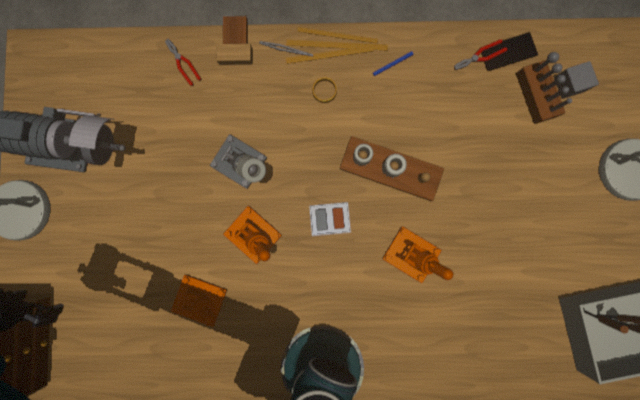

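The grey stake with the white former is at top (243,163), side (312,148). The other stake shapes are orange look-alikes: top (252,235), (420,255), (200,300). The stand is at top (392,168), with its empty peg at (424,177). I'll enlarge to confirm.

```bash
cat > h.py <<'E'
import numpy as np,cv2
from scipy.spatial.transform import Rotation as R
def ray(c,u,v):
    d=np.linalg.inv(c["mtx"])@np.array([u,v,1.]); d=np.array([d[0],-d[1],-d[2]])
    return np.array(c["eye"]),R.from_rotvec(c["orientation"]).as_matrix()@d
def onz(c,u,v,z):
    e,d=ray(c,u,v); return e+d*(z-e[2])/d[2]
def proj(c,P):
    P=np.atleast_2d(P); p=(P-c["eye"])@R.from_rotvec(c["orientation"]).as_matrix()
    x=np.c_[p[:,0],-p[:,1],-p[:,2]]@np.array(c["mtx"]).T
    return x[:,:2]/x[:,2:]
def tri(c1,p1,c2,p2):
    A=[];b=[]
    M=np.zeros((3,3));v=np.zeros(3)
    for c,p in((c1,p1),(c2,p2)):
        e,d=ray(c,*p); d=d/np.linalg.norm(d);Q=np.eye(3)-np.outer(d,d);M+=Q;v+=Q@e
    return np.linalg.solve(M,v)
def crop(c,x0,y0,w,h,s,fn):
    im=c["image"][y0:y0+h,x0:x0+w,::-1]; cv2.imwrite(fn,cv2.resize(im,None,fx=s,fy=s,interpolation=cv2.INTER_CUBIC))
E
python3 - <<'E'
from h import *; from workcell import read_camera
import pickle
s=read_camera("side");t=read_camera("top");pickle.dump((s,t),open("c0.pkl","wb"))
a=cv2.resize(s["image"][115:180,280:345,::-1],(390,390),interpolation=cv2.INTER_CUBIC)
b=cv2.resize(t["image"][127:192,205:270,::-1],(390,390),interpolation=cv2.INTER_CUBIC)
cv2.imwrite("pics/stake.png",np.hstack([a,b]))
a=cv2.resize(s["image"][190:300,330:410,::-1],(400,550),interpolation=cv2.INTER_CUBIC)
b=cv2.resize(t["image"][125:205,330:450,::-1],(390,260),interpolation=cv2.INTER_CUBIC)
o=np.zeros((550,790,3),np.uint8);o[:,:400]=a;o[:260,400:]=b
cv2.imwrite("pics/stand.png",o)
E
```

```text
(no output)
```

View pics/stake.png

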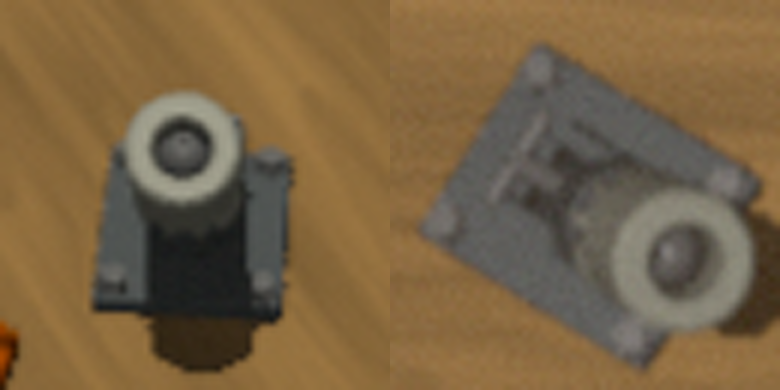

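View pics/stand.png

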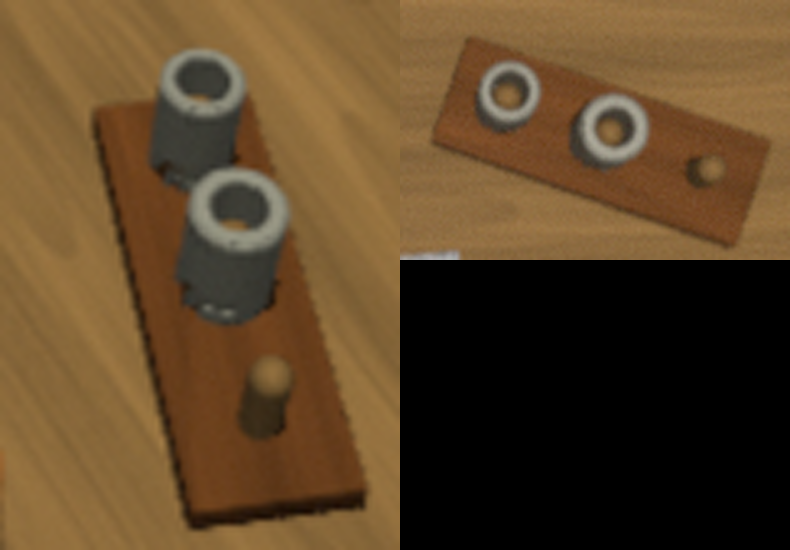

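Confirmed: the grey cast stake carries the white former. Its free end faces image lower right in the top view, at about (253,170), and the side view shows it at about (310,140). The stand's empty peg is at side (384,267) and top (426,177). Next I measure.

```bash
cat > m.py <<'E'
from h import *; import pickle
s,t=pickle.load(open("c0.pkl","rb"))
def ring(c,x0,y0,w,h,thr):
    im=cv2.resize(c["image"][y0:y0+h,x0:x0+w],None,fx=8,fy=8,interpolation=cv2.INTER_CUBIC)
    hsv=cv2.cvtColor(im,cv2.COLOR_RGB2HSV)
    m=((hsv[...,2]>thr)&(hsv[...,1]<70)).astype(np.uint8)
    m=cv2.morphologyEx(m,cv2.MORPH_OPEN,np.ones((7,7)))
    cs,_=cv2.findContours(m,cv2.RETR_EXTERNAL,cv2.CHAIN_APPROX_NONE)
    k=max(cs,key=cv2.contourArea); e=cv2.fitEllipse(cv2.convexHull(k))
    return np.array([(e[0][0]+.5)/8-.5+x0,(e[0][1]+.5)/8-.5+y0]),np.array(e[1])/8,e[2]
if __name__=="__main__":
    for thr in(110,125,140):
        a=ring(s,295,125,35,30,thr);b=ring(t,235,150,35,35,thr);print(thr,a,b)
        print(tri(s,a[0],t,b[0]), onz(s,*a[0],.1558),onz(t,*b[0],.1558))
    C=np.array([[230,134],[267,157.8],[248.3,188.3],[210,165.3]])-.4
    for z in (.012,.02):
        W=np.array([onz(t,*c,z) for c in C]);print(W,np.linalg.norm(np.diff(W[[0,1,2,3,0]],axis=0),axis=1))
        d=W[1]+W[2]-W[0]-W[3];print("heading of -x",np.degrees(np.arctan2(d[1],d[0])),"centre",W.mean(0))
    im=t["image"];hsv=cv2.cvtColor(im,cv2.COLOR_RGB2HSV);print("stand px",hsv[168,350],hsv[190,430],"wood",hsv[200,360],hsv[130,330])
E
python3 m.py
```

```text
110 (array([309.81134701, 139.0433569 ]), array([17.94465256, 19.28426361]), 81.72691345214844) (array([252.87363052, 170.06366539]), array([22.79906845, 34.00408173]), 34.01803207397461)
[0.53987708 0.16640691 0.15453058] [0.53874461 0.16540044 0.1558    ] [0.54020104 0.16592887 0.1558    ]
125 (array([309.83595848, 138.86945343]), array([17.72269249, 18.72085571]), 86.09990692138672) (array([253.0207119 , 170.10557556]), array([22.47511673, 22.67942619]), 18.722257614135742)
[0.53960362 0.16575339 0.15591682] [0.53918429 0.16607433 0.1558    ] [0.54009024 0.16555422 0.1558    ]
140 (array([309.81174278, 138.72273731]), array([17.49750328, 17.80895042]), 91.58855438232422) (array([244.40208244, 166.66103172]), array([3.08965373, 5.92141247]), 22.65450096130371)
[0.55311817 0.19342124 0.12818863] [0.53942981 0.1667086  0.1558    ] [0.54911341 0.18754367 0.1558    ]
[[0.6663475  0.26230892 0.012     ]
 [0.59541764 0.1543363  0.012     ]
 [0.50762465 0.20803652 0.012     ]
 [0.57541082 0.31965395 0.012     ]] [0.12918642 0.10291416 0.13058872 0.10750782]
heading of -x -122.28078730692278 centre [0.58620015 0.23608392 0.012     ]
[[0.66457688 0.26029117 0.02      ]
 [0.59412403 0.15304466 0.02      ]
 [0.50692144 0.20638376 0.02      ]
 [0.57425175 0.31725056 0.02      ]] [0.12831765 0.10222207 0.12971052 0.10678484]
heading of -x -122.28078730692275 centre [0.58496853 0.23424254 0.02      ]
stand px [ 13 174 119] [ 12 178 116] wood [ 17 137 145] [ 17 136 141]
```

```bash
cat > m2.py <<'E'
from h import *; import pickle
s,t=pickle.load(open("c0.pkl","rb"))
im=t["image"];hsv=cv2.cvtColor(im,cv2.COLOR_RGB2HSV)
m=((hsv[...,1]>155)&(hsv[...,0]<16)).astype(np.uint8);m[:, :325]=0;m[:,455:]=0;m[:125]=0;m[205:]=0
cs,_=cv2.findContours(m,cv2.RETR_EXTERNAL,cv2.CHAIN_APPROX_NONE);k=max(cs,key=cv2.contourArea)
r=cv2.minAreaRect(k);B=cv2.boxPoints(r);print(r,B)
W=np.array([onz(t,*b,.024) for b in B]);L=np.linalg.norm(np.diff(W[[0,1,2,3,0]],axis=0),axis=1);print(W.round(4),L)
c=W.mean(0)
# peg-top view
i=0 if L[0]>L[1] else 1
d=(W[(i+1)%4]-W[i]);d/=np.linalg.norm(d)
if (d@(onz(t,426,177,.075)-c))<0:d=-d   # d = stand -y
print("centre",c,"-y dir deg",np.degrees(np.arctan2(d[1],d[0])))
peg=c+.09*d;print("peg from block",peg)
# peg cap centre: rays
print("peg tri",tri(s,(330+270/5-.4,190+373/5-.4),t,(330+711/3.25-.4,125+170/3.25-.4)))
for n,q in(("mid",(394.5,164.5)),("far",(363,153.5))):print(n,onz(t,*q,.104), c+(0 if n=="mid" else -.09)*d)
from m import ring
a=ring(s,365,222,28,30,120);b=ring(t,380,150,30,28,130);print(a,b,tri(s,a[0],t,b[0]))
a=ring(s,360,198,22,27,120);b=ring(t,350,138,28,28,130);print(a,b,tri(s,a[0],t,b[0]))
E
python3 m2.py
```

```text
((391.5189208984375, 168.2316131591797), (98.91634368896484, 35.48907470703125), 19.29004669189453) [[338.9755  168.64142]
 [350.6993  135.14474]
 [444.06235 167.82181]
 [432.33853 201.31848]]
[[ 0.559  -0.0538  0.024 ]
 [ 0.6548 -0.0882  0.024 ]
 [ 0.5581 -0.3501  0.024 ]
 [ 0.4638 -0.3147  0.024 ]] [0.10182374 0.27913169 0.10069687 0.27772107]
centre [ 0.55893802 -0.20170046  0.024     ] -y dir deg -110.26110893709871
peg from block [ 0.52777111 -0.28613164  0.024     ]
peg tri [ 0.44099738 -0.42839331  0.38875683]
mid [ 0.55781629 -0.19922116  0.104     ] [ 0.55893802 -0.20170046  0.024     ]
far [ 0.58806744 -0.11670447  0.104     ] [ 0.59010492 -0.11726928  0.024     ]
(array([377.44753456, 231.2622118 ]), array([15.74726391, 19.36555481]), 101.47958374023438) (array([395.70616531, 163.76796722]), array([19.97426605, 20.02911949]), 119.6887435913086) [ 0.55900726 -0.20208624  0.10338733]
(array([370.11030674, 205.86333752]), array([12.6982336 , 16.65503883]), 98.92485046386719) (array([363.44986343, 152.52478886]), array([17.67430878, 17.93055344]), 78.06754302978516) [ 0.58970584 -0.11743617  0.10386183]
```

```bash
cat > g.py <<'E'
from h import *
from workcell import bot
psi=np.radians(-122.7);l=np.radians(32)
a=np.array([np.sin(l)*np.cos(psi),np.sin(l)*np.sin(psi),np.cos(l)])
END=np.array([.5397,.1657,.1558])
PEG=np.array([.5282,-.2865,.024]); STY=np.radians(-110.0)
def frame(z,jaw):
    z=z/np.linalg.norm(z);y=jaw-z*(jaw@z);y/=np.linalg.norm(y);return np.c_[np.cross(y,z),y,z]
def st():
    s=bot.read_state();return s,np.array(s["tool_pos"]),R.from_rotvec(s["tcp_rot"]).as_matrix()
def togo(P,M):
    s,p,r=st();w=R.from_matrix(r.T@M).as_rotvec();dx=r.T@(P-p)*1000
    n=max(np.linalg.norm(w)/.12,np.linalg.norm(dx)/40)
    print("rem rot",w.round(3),"shift tool mm",dx.round(1),"rows",round(n,1),"q",np.round(s["q"],2),"t",s["time"])
    if n>1: print(" per row",(w/np.ceil(n)).round(4),(dx/np.ceil(n)).round(1))
def ori(q1,q23,M):
    B=R.from_euler("ZY",[q1,q23]).as_matrix().T@M
    return R.from_matrix(B).as_euler("ZYZ")-np.array([0,0,np.pi/2])
E
python3 - <<'E'
from g import *
s,p,r=st();print(r.round(3)); print(ori(s["q"][0],s["q"][1]+s["q"][2],r),s["q"][3:])
print("a",a.round(3))
side=np.array([-np.sin(psi),np.cos(psi),0])
for q1 in (.15,.25):
  for q23 in (1.6,1.9,2.2):
    o=[]
    for k in range(0,360,45):
        M=frame(-a,R.from_rotvec(a*np.radians(k)).apply(side));o.append(np.round(ori(q1,q23,M),2)[2])
    print(q1,q23,np.round(ori(q1,q23,M),2),o)
# peg placement
for sg in(1,-1):
    j=sg*np.array([-np.sin(STY),np.cos(STY),0]);M=frame(np.array([0,0,-1.]),j);print(sg,ori(np.arctan2(-.2865,.528)-.035,1.9,M))
E
```

```text
[[-0.939  0.343 -0.001]
 [ 0.343  0.939 -0.001]
 [ 0.    -0.001 -1.   ]]
[-2.56550463e-05  1.27372419e+00 -3.69053494e-02] [-2.56550463e-05  1.27372419e+00 -3.69053494e-02]
a [-0.286 -0.446  0.848]
0.15 1.6 [0.44 1.19 1.41] [np.float64(0.63), np.float64(-0.16), np.float64(-0.94), np.float64(-1.73), np.float64(-2.51), np.float64(-3.3), np.float64(-4.09), np.float64(1.41)]
0.15 1.9 [0.52 0.92 1.25] [np.float64(0.47), np.float64(-0.32), np.float64(-1.1), np.float64(-1.89), np.float64(-2.67), np.float64(-3.46), np.float64(-4.25), np.float64(1.25)]
0.15 2.2 [0.69 0.67 1.01] [np.float64(0.23), np.float64(-0.56), np.float64(-1.34), np.float64(-2.13), np.float64(-2.91), np.float64(-3.7), np.float64(-4.48), np.float64(1.01)]
0.25 1.6 [0.41 1.15 1.51] [np.float64(0.73), np.float64(-0.06), np.float64(-0.84), np.float64(-1.63), np.float64(-2.42), np.float64(-3.2), np.float64(-3.99), np.float64(1.51)]
0.25 1.9 [0.49 0.87 1.36] [np.float64(0.57), np.float64(-0.21), np.float64(-1.0), np.float64(-1.78), np.float64(-2.57), np.float64(-3.35), np.float64(-4.14), np.float64(1.36)]
0.25 2.2 [0.67 0.62 1.12] [np.float64(0.33), np.float64(-0.45), np.float64(-1.24), np.float64(-2.02), np.float64(-2.81), np.float64(-3.6), np.float64(-4.38), np.float64(1.12)]
1 [ 2.22044605e-16  1.24159265e+00 -1.83088766e-01]
-1 [ 4.44089210e-16  1.24159265e+00 -3.32468142e+00]
```

```bash
cat >> g.py <<'E'
SIDE=np.array([-np.sin(psi),np.cos(psi),0])
MG=frame(-a,SIDE)
E
python3 -c "
from g import *
togo(END+.14*a,MG)"
```

```text
rem rot [-0.5    0.4    1.739] shift tool mm [-434.  -406.4  -43.5] rows 15.4 q [ 1.18  0.26  1.6  -0.    1.27 -0.04] t 0.2
 per row [-0.0312  0.025   0.1087] [-27.1 -25.4  -2.7]
```

```bash
cat >> g.py <<'E'
def plan(P,M,g,n=None,nmax=8,lim=30):
    """suggested rows: straight line + constant-axis rotation"""
    s,p,r=st();w=R.from_matrix(r.T@M).as_rotvec();d=P-p
    if n is None:n=int(np.ceil(max(np.linalg.norm(w)/.105,np.linalg.norm(d)*1000/lim,1)))
    cur=r.copy()
    out=[]
    for i in range(min(n,nmax)):
        sh=cur.T@d/n*1000
        out.append(" ".join("%g"%x for x in list((w/n).round(3))+list(sh.round(1)))+" %g"%g)
        cur=cur@R.from_rotvec(w/n).as_matrix()
    print(n,"rows:","; ".join(out)); print("rem rot",w.round(3),"mm",(r.T@d*1000).round(1),"q",np.round(s["q"],2),"F",np.round(s["wrist_force"],1),"T",np.round(s["torque"],2),"t",round(s["time"],2))
E
python3 -c "
from g import *
plan(END+.14*a,MG,85)"
```

```text
20 rows: -0.025 0.02 0.087 -21.7 -20.3 -2.2 85; -0.025 0.02 0.087 -23.3 -18.3 -3.1 85; -0.025 0.02 0.087 -24.8 -16.1 -4 85; -0.025 0.02 0.087 -26 -13.8 -4.9 85; -0.025 0.02 0.087 -27 -11.4 -5.7 85; -0.025 0.02 0.087 -27.7 -8.8 -6.5 85; -0.025 0.02 0.087 -28.2 -6.2 -7.3 85; -0.025 0.02 0.087 -28.5 -3.6 -8 85
rem rot [-0.5    0.4    1.739] mm [-434.  -406.4  -43.5] q [ 1.18  0.26  1.6  -0.    1.27 -0.04] F [-0.1 -1.5 -0.6] T [ 0.01 -0.03  0.01] t 0.2
```

Call:
{"name": "servo_tool", "arguments": {
  "targets": "-0.025 0.02 0.087 -22 -20 -2 85; -0.025 0.02 0.087 -23 -18 -3 85; -0.025 0.02 0.087 -25 -16 -4 85; -0.025 0.02 0.087 -26 -14 -5 85; -0.025 0.02 0.087 -27 -11 -6 85; -0.025 0.02 0.087 -28 -9 -6 85; -0.025 0.02 0.087 -28 -6 -7 85; -0.025 0.02 0.087 -28 -4 -8 85"
}}

```text
time: 0.87
tool_pos: [0.3362, 0.419, 0.2418]
tcp_rot: [-1.528, -2.577, -0.337]
wrist_force: [0.2, -0.2, -0.6]
width: 1.0
```

```bash
python3 -c "
from g import *
plan(END+.14*a,MG,85)"
```

```text
12 rows: -0.025 0.02 0.085 -28.3 0.1 -9.3 85; -0.025 0.02 0.085 -28 2.7 -9.8 85; -0.025 0.02 0.085 -27.4 5.3 -10.2 85; -0.025 0.02 0.085 -26.7 7.9 -10.6 85; -0.025 0.02 0.085 -25.7 10.4 -10.9 85; -0.025 0.02 0.085 -24.5 12.8 -11.1 85; -0.025 0.02 0.085 -23.1 15.1 -11.2 85; -0.025 0.02 0.085 -21.5 17.3 -11.2 85
rem rot [-0.297  0.235  1.021] mm [-339.3    1.3 -111.2] q [ 0.73 -0.13  2.03  0.21  1.08  0.14] F [ 0.2 -0.2 -0.6] T [-0.12  0.   -0.02] t 0.87
```

Call:
{"name": "servo_tool", "arguments": {
  "targets": "-0.025 0.02 0.085 -28 0 -9 85; -0.025 0.02 0.085 -28 3 -10 85; -0.025 0.02 0.085 -27 5 -10 85; -0.025 0.02 0.085 -27 8 -11 85; -0.025 0.02 0.085 -26 10 -11 85; -0.025 0.02 0.085 -24 13 -11 85; -0.025 0.02 0.085 -23 15 -11 85; -0.025 0.02 0.085 -21 17 -11 85"
}}

```text
time: 1.53
tool_pos: [0.4432, 0.1958, 0.2635]
tcp_rot: [-2.238, -1.758, -0.622]
wrist_force: [0.7, 1.0, 0.2]
width: 0.996
```

```bash
python3 -c "
from g import *
plan(END+.14*a,MG,85)"
```

```text
4 rows: -0.021 0.016 0.078 -16.1 19.7 -9.7 85; -0.021 0.016 0.078 -14.3 21.1 -9.5 85; -0.021 0.016 0.078 -12.5 22.4 -9.3 85; -0.021 0.016 0.078 -10.6 23.4 -9 85
rem rot [-0.085  0.065  0.31 ] mm [-64.3  78.9 -38.9] q [ 0.06 -0.32  2.19  0.49  1.09  0.11] F [0.7 1.  0.2] T [-0.19  0.09 -0.01] t 1.53
```

Call:
{"name": "servo_tool", "arguments": {
  "targets": "-0.021 0.016 0.078 -16 20 -10 85; -0.021 0.016 0.078 -14 21 -9 85; -0.021 0.016 0.078 -12 22 -9 85; -0.021 0.016 0.078 -10 23 -9 85; 0 0 0 0 0 0 85; 0 0 0 0 0 0 85"
}}

```text
time: 2.03
tool_pos: [0.5018, 0.0928, 0.2752]
tcp_rot: [-2.47, -1.3, -0.708]
wrist_force: [0.2, 0.6, -0.6]
width: 0.995
```

```bash
python3 -c "
from g import *
plan(END+.14*a,MG,85)"
```

```text
1 rows: 0.013 -0.002 -0.028 5.9 -7.7 4.5 85
rem rot [ 0.013 -0.002 -0.028] mm [ 5.9 -7.7  4.5] q [-0.21 -0.27  2.15  0.58  1.1   0.16] F [ 0.2  0.6 -0.6] T [-0.16  0.18 -0.03] t 2.03
```

Call:
{"name": "servo_tool", "arguments": {
  "targets": "0.007 -0.001 -0.014 3 -4 2 85; 0.006 -0.001 -0.014 3 -4 2 85; 0 0 0 0 0 0 85"
}}

```text
time: 2.28
tool_pos: [0.4978, 0.1051, 0.2744]
tcp_rot: [-2.443, -1.344, -0.699]
wrist_force: [-0.1, 0.1, 0.1]
width: 0.993
```

```bash
python3 -c "
from g import *
plan(END-.045*a,MG,85,lim=20)
from workcell import read_camera
s=read_camera('side');t=read_camera('top')
import pickle
A=cv2.resize(s['image'][80:210,240:370,::-1],(390,390),interpolation=cv2.INTER_CUBIC)
B=cv2.resize(t['image'][97:227,195:325,::-1],(390,390),interpolation=cv2.INTER_CUBIC)
cv2.imwrite('pics/app.png',np.hstack([A,B]))"
```

```text
10 rows: -0 0 0 -0 0.3 18.5 85; -0 0 0 -0 0.3 18.5 85; -0 0 0 -0 0.3 18.5 85; -0 0 0 -0 0.3 18.5 85; -0 0 0 -0 0.3 18.5 85; -0 0 0 -0 0.3 18.5 85; -0 0 0 -0 0.3 18.5 85; -0 0 0 -0 0.3 18.5 85
rem rot [-0.004  0.001  0.005] mm [ -0.3   3.3 184.6] q [-0.19 -0.27  2.15  0.58  1.11  0.15] F [-0.1  0.1  0.1] T [-0.23  0.12 -0.  ] t 2.28
```

View pics/app.png

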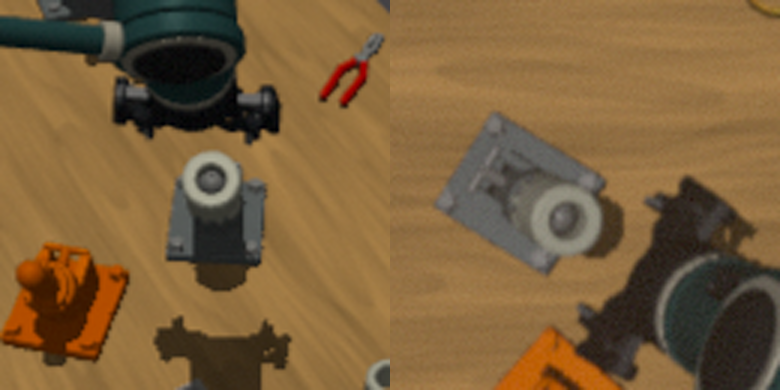

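The gripper stands off the free end in both views: its fingers are at side (305,122), with the former at (311,139). I'll check the projection and then advance.

```bash
python3 -c "
from g import *;import pickle
s,t=pickle.load(open('c0.pkl','rb'))
_,p,r=st()
for c in(s,t):print(proj(c,[p,p+r@[0,.055,-.02],p-r@[0,.055,.02],END]).round(1))"
```

```text
[[306.8 125.4]
 [326.2 124.4]
 [286.6 122.1]
 [310.  138.9]]
[[269.7 181.8]
 [285.9 162.4]
 [259.1 204.8]
 [253.  170.3]]
```

Call:
{"name": "servo_tool", "arguments": {
  "targets": "0 0 0 0 1 20 85; 0 0 0 0 1 20 85; 0 0 0 0 1 20 85; 0 0 0 0 0 15 85; 0 0 0 0 0 0 85"
}}

```text
time: 2.8
tool_pos: [0.5227, 0.1416, 0.2114]
tcp_rot: [-2.439, -1.356, -0.705]
wrist_force: [-1.0, 0.6, -0.4]
width: 0.994
```

```bash
python3 -c "
from g import *
plan(END-.045*a,MG,85,lim=15)
from workcell import read_camera
s=read_camera('side');t=read_camera('top')
A=cv2.resize(s['image'][80:210,240:370,::-1],(390,390),interpolation=cv2.INTER_CUBIC)
B=cv2.resize(t['image'][97:227,195:325,::-1],(390,390),interpolation=cv2.INTER_CUBIC)
cv2.imwrite('pics/app2.png',np.hstack([A,B]))"
```

```text
8 rows: -0 -0 0.002 -0.6 0.2 13.5 85; -0 -0 0.002 -0.6 0.2 13.5 85; -0 -0 0.002 -0.6 0.2 13.5 85; -0 -0 0.002 -0.6 0.2 13.5 85; -0 -0 0.002 -0.6 0.2 13.5 85; -0 -0 0.002 -0.6 0.2 13.5 85; -0 -0 0.002 -0.6 0.2 13.5 85; -0 -0 0.002 -0.6 0.2 13.5 85
rem rot [-0.001 -0.001  0.014] mm [ -4.6   1.4 107.8] q [-0.09 -0.17  2.19  0.63  0.94  0.13] F [-1.   0.6 -0.4] T [-0.28  0.17 -0.04] t 2.8
```

View pics/app2.png

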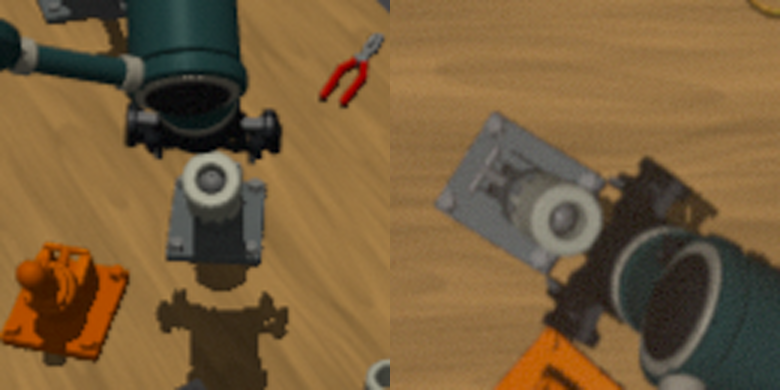

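Call:
{"name": "servo_tool", "arguments": {
  "targets": "0 0 0.007 -2.5 0.7 12 85; 0 0 0.007 -2.5 0.7 12 85; 0 0 0 0 0 12 85; 0 0 0 0 0 0 85; 0 0 0 0 0 0 85"
}}

```text
time: 3.32
tool_pos: [0.5364, 0.1525, 0.1841]
tcp_rot: [-2.448, -1.34, -0.718]
wrist_force: [-0.8, 0.0, -0.1]
width: 1.0
```

```bash
python3 -c "
from g import *
plan(END-.045*a,MG,85,lim=12)"
```

```text
7 rows: 0.001 -0.001 0.001 -0.7 -0.7 10.8 85; 0.001 -0.001 0.001 -0.6 -0.7 10.8 85; 0.001 -0.001 0.001 -0.6 -0.7 10.8 85; 0.001 -0.001 0.001 -0.6 -0.7 10.8 85; 0.001 -0.001 0.001 -0.6 -0.7 10.8 85; 0.001 -0.001 0.001 -0.6 -0.6 10.8 85; 0.001 -0.001 0.001 -0.6 -0.6 10.8 85
rem rot [ 0.009 -0.007  0.004] mm [-4.6 -5.  75.7] q [-0.06 -0.11  2.2   0.66  0.86  0.11] F [-0.8  0.  -0.1] T [-0.18  0.19 -0.01] t 3.32
```

Call:
{"name": "servo_tool", "arguments": {
  "targets": "0.004 -0.003 0.002 -2.5 -2.5 5 85; 0.004 -0.003 0.002 -2 -2 5 85; 0 0 0 0 0 0 85; 0 0 0 0 0 0 85"
}}

```text
time: 3.65
tool_pos: [0.5343, 0.1556, 0.1746]
tcp_rot: [-2.449, -1.337, -0.707]
wrist_force: [1.0, -1.1, -0.2]
width: 0.996
```

```bash
python3 -c "
from g import *
plan(END-.045*a,MG,85,lim=10)"
```

```text
7 rows: 0 -0 0 -0.1 -0.2 9.6 85; 0 -0 0 -0.1 -0.2 9.6 85; 0 -0 0 -0.1 -0.2 9.6 85; 0 -0 0 -0.1 -0.1 9.6 85; 0 -0 0 -0.1 -0.1 9.6 85; 0 -0 0 -0 -0.1 9.6 85; 0 -0 0 -0 -0.1 9.6 85
rem rot [ 0.003 -0.002  0.   ] mm [-0.4 -1.1 67. ] q [-0.06 -0.1   2.21  0.66  0.85  0.11] F [ 1.  -1.1 -0.2] T [-0.19  0.12 -0.  ] t 3.65
```

Aligned. Advancing along the axis with slow steps.

Call:
{"name": "servo_tool", "arguments": {
  "targets": "0 0 0 0 -0.5 8 85; 0 0 0 0 -0.5 8 85; 0 0 0 0 0 8 85; 0 0 0 0 0 0 85; 0 0 0 0 0 0 85"
}}

```text
time: 4.07
tool_pos: [0.5416, 0.1678, 0.1528]
tcp_rot: [-2.45, -1.337, -0.709]
wrist_force: [0.7, 0.2, 0.4]
width: 0.993
```

```bash
python3 -c "
from g import *
plan(END-.045*a,MG,85,lim=8)"
```

```text
6 rows: 0.001 -0 0 -0.2 -0.1 6.8 85; 0.001 -0 0 -0.1 -0.1 6.8 85; 0.001 -0 0 -0.1 -0.1 6.8 85; 0.001 -0 0 -0.1 -0.1 6.8 85; 0.001 -0 0 -0.1 -0.1 6.8 85; 0.001 -0 0 -0.1 -0.1 6.8 85
rem rot [ 0.005 -0.003  0.   ] mm [-0.9 -0.6 41. ] q [-0.03 -0.06  2.22  0.69  0.79  0.1 ] F [0.7 0.2 0.4] T [-0.21  0.15  0.  ] t 4.07
```

Call:
{"name": "servo_tool", "arguments": {
  "targets": "0.002 -0.002 0 -0.5 -0.4 8 85; 0.001 -0.001 0 -0.4 -0.2 8 85; 0 0 0 0 0 8 85; 0 0 0 0 0 0 85; 0 0 0 0 0 0 85"
}}

```text
time: 4.48
tool_pos: [0.548, 0.1795, 0.1291]
tcp_rot: [-2.449, -1.338, -0.701]
wrist_force: [-0.8, -0.5, -0.3]
width: 0.995
```

```bash
python3 -c "
from g import *
plan(END-.045*a,MG,85,lim=8)"
```

```text
2 rows: 0 0.001 0 0.2 0.2 6.9 85; 0 0.001 0 0.2 0.2 6.9 85
rem rot [0.    0.001 0.   ] mm [ 0.5  0.5 13.8] q [-0.   -0.01  2.22  0.72  0.74  0.08] F [-0.8 -0.5 -0.3] T [-0.16  0.12 -0.  ] t 4.48
```

Call:
{"name": "servo_tool", "arguments": {
  "targets": "0 0 0 0.3 0.3 7 85; 0 0 0 0.2 0.2 6 85; 0 0 0 0 0 0 85; 0 0 0 0 0 0 85"
}}

```text
time: 4.82
tool_pos: [0.5529, 0.1861, 0.1171]
tcp_rot: [-2.449, -1.338, -0.701]
wrist_force: [0.9, 0.3, 0.8]
width: 0.996
```

```bash
python3 -c "
from g import *
plan(END-.045*a,MG,85,lim=8)
from workcell import read_camera
s=read_camera('side');t=read_camera('top')
A=cv2.resize(s['image'][100:180,270:350,::-1],(390,390),interpolation=cv2.INTER_CUBIC)
B=cv2.resize(t['image'][127:207,205:285,::-1],(390,390),interpolation=cv2.INTER_CUBIC)
cv2.imwrite('pics/app3.png',np.hstack([A,B]))"
```

```text
1 rows: 0 0.001 0 -0.1 -0.1 -0.7 85
rem rot [0.    0.001 0.   ] mm [-0.1 -0.1 -0.7] q [0.01 0.02 2.22 0.74 0.72 0.06] F [0.9 0.3 0.8] T [-0.21  0.14 -0.04] t 4.82
```

View pics/app3.png

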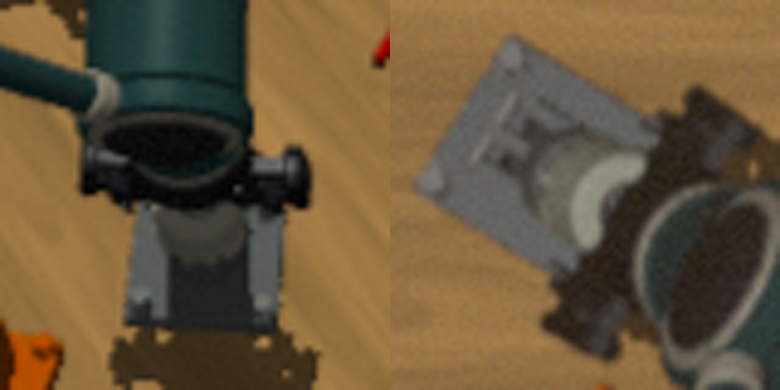

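The former lies between the fingers, with no contact force. The end ring is at top (253,170) and the knuckles are symmetric about the axis. Closing softly.

Call:
{"name": "servo_tool", "arguments": {
  "targets": "0 0 0 0 0 0 64; 0 0 0 0 0 0 64; 0 0 0 0 0 0 64; 0 0 0 0 0 0 64",
  "newtons": 20
}}

```text
time: 5.25
tool_pos: [0.5534, 0.1857, 0.1182]
tcp_rot: [-2.449, -1.338, -0.703]
wrist_force: [-0.5, -0.5, 0.3]
width: 0.746
```

```bash
cat >> g.py <<'E'
def ft():
    s,p,r=st();F=np.array(s["wrist_force"]);T=np.array(s["torque"])
    d=p-END;ax=d@a
    print("F tool",(r.T@F).round(1),"T tool",(r.T@T).round(3),"w mm",round(s["width"]*85.4,1),"axial below end",round(-ax*1000,1),"off-axis tool mm",(r.T@(d-ax*a)*1000).round(1)[:2],"tilt",np.degrees(np.arccos(-r[:,2]@a)).round(2),"q",np.round(s["q"],2),"t",round(s["time"],2))
E
python3 -c "
from g import *
ft()"
```

```text
F tool [-0.4 -0.1 -0.6] T tool [-0.018 -0.27   0.004] w mm 63.7 axial below end 44.7 off-axis tool mm [0.6 0.7] tilt 0.11 q [0.01 0.02 2.22 0.74 0.72 0.06] t 5.25
```

Call:
{"name": "servo_tool", "arguments": {
  "targets": "0 0 0 0 0 0 55; 0 0 0 0 0 0 55; 0 0 0 0 0 0 55; 0 0 0 0 0 0 55",
  "newtons": 30
}}

```text
time: 5.58
tool_pos: [0.5531, 0.1859, 0.1185]
tcp_rot: [-2.449, -1.338, -0.703]
wrist_force: [-0.0, -0.2, -0.8]
width: 0.719
```

```bash
python3 -c "
from g import *
ft()"
```

```text
F tool [-0.6  0.1  0.6] T tool [ 0.109 -0.234  0.031] w mm 61.4 axial below end 44.4 off-axis tool mm [0.8 0.3] tilt 0.08 q [0.01 0.02 2.22 0.74 0.72 0.06] t 5.58
```

Gripped with near-zero side load. Now turning anticlockwise seen from the free end, which is negative about tool z.

Call:
{"name": "servo_tool", "arguments": {
  "targets": "0 0 -0.05 0 0 0 55; 0 0 -0.05 0 0 0 55; 0 0 -0.05 0 0 0 55; 0 0 0 0 0 0 55"
}}

```text
time: 5.92
tool_pos: [0.5531, 0.1861, 0.1186]
tcp_rot: [-2.362, -1.542, -0.739]
wrist_force: [0.5, -1.7, 0.3]
width: 0.719
```

```bash
python3 -c "
from g import *
ft();plan(END-.0445*a,MG,55)"
```

```text
F tool [-1.   1.2 -0.8] T tool [ 0.156 -0.236 -0.035] w mm 61.4 axial below end 44.4 off-axis tool mm [0.9 0.4] tilt 0.07 q [ 0.01  0.02  2.22  0.74  0.72 -0.09] t 5.92
2 rows: 0.001 -0 0.078 -0.4 -0.2 0 55; 0.001 -0 0.078 -0.5 -0.2 0 55
rem rot [ 0.001 -0.     0.157] mm [-0.9 -0.4  0.1] q [ 0.01  0.02  2.22  0.74  0.72 -0.09] F [ 0.5 -1.7  0.3] T [-0.17  0.21  0.09] t 5.92
```

Call:
{"name": "servo_tool", "arguments": {
  "targets": "0 0 -0.05 0 0 0 55; 0 0 -0.05 0 0 0 55; 0 0 -0.05 0 0 0 55; 0 0 -0.05 0 0 0 55; 0 0 -0.05 0 0 0 55; 0 0 -0.05 0 0 0 55; 0 0 0 0 0 0 55"
}}

```text
time: 6.5
tool_pos: [0.5534, 0.1866, 0.119]
tcp_rot: [-2.151, -1.924, -0.8]
wrist_force: [-1.3, -0.6, 1.5]
width: 0.719
```

```bash
python3 -c "
from g import *
ft();plan(END-.0445*a,MG,55)"
```

```text
F tool [ 0.2 -0.8 -1.9] T tool [ 0.239 -0.132 -0.004] w mm 61.4 axial below end 44.5 off-axis tool mm [1.4 1. ] tilt 0.11 q [ 0.01  0.02  2.22  0.74  0.72 -0.4 ] t 6.5
5 rows: 0 -0 0.092 -0.3 -0.2 0 55; 0 -0 0.092 -0.3 -0.2 0 55; 0 -0 0.092 -0.3 -0.1 0 55; 0 -0 0.092 -0.3 -0.1 0 55; 0 -0 0.092 -0.3 -0.1 0 55
rem rot [ 0.001 -0.001  0.459] mm [-1.4 -1.   0. ] q [ 0.01  0.02  2.22  0.74  0.72 -0.4 ] F [-1.3 -0.6  1.5] T [-0.12  0.23  0.09] t 6.5
```

Call:
{"name": "servo_tool", "arguments": {
  "targets": "0 0 -0.03 -0.3 -0.2 0 55; 0 0 -0.03 -0.3 -0.2 0 55; 0 0 -0.03 0 0 0 55; 0 0 0 0 0 0 55"
}}

```text
time: 6.83
tool_pos: [0.5532, 0.1866, 0.1189]
tcp_rot: [-2.082, -2.024, -0.815]
wrist_force: [-0.7, 0.9, 0.6]
width: 0.715
```

```bash
python3 -c "
from g import *
ft();plan(END-.0445*a,MG,55)"
```

```text
F tool [ 1.1 -0.6 -0.3] T tool [ 0.159 -0.159 -0.034] w mm 61.0 axial below end 44.5 off-axis tool mm [1.3 0.8] tilt 0.15 q [ 0.01  0.02  2.22  0.74  0.72 -0.48] t 6.83
6 rows: 0 -0 0.09 -0.2 -0.1 0 55; 0 -0 0.09 -0.2 -0.1 0 55; 0 -0 0.09 -0.2 -0.1 0 55; 0 -0 0.09 -0.2 -0.1 0 55; 0 -0 0.09 -0.2 -0.1 0 55; 0 -0 0.09 -0.3 -0 0 55
rem rot [ 0.001 -0.002  0.543] mm [-1.3 -0.8  0. ] q [ 0.01  0.02  2.22  0.74  0.72 -0.48] F [-0.7  0.9  0.6] T [-0.17  0.14  0.06] t 6.83
```

Call:
{"name": "servo_tool", "arguments": {
  "targets": "0 0 -0.03 -0.3 -0.2 0 55; 0 0 -0.03 -0.3 -0.2 0 55; 0 0 -0.03 0 0 0 55; 0 0 0 0 0 0 55"
}}

```text
time: 7.17
tool_pos: [0.5527, 0.1865, 0.1187]
tcp_rot: [-2.01, -2.122, -0.829]
wrist_force: [-0.7, 0.7, -0.9]
width: 0.717
```

```bash
python3 -c "
from g import *
ft()"
```

```text
F tool [ 0.3 -1.   0.9] T tool [ 0.138 -0.067 -0.043] w mm 61.2 axial below end 44.5 off-axis tool mm [1.2 0.4] tilt 0.19 q [ 0.01  0.02  2.22  0.74  0.72 -0.57] t 7.17
```

Call:
{"name": "servo_tool", "arguments": {
  "targets": "0 0 -0.03 0 0 0 55; 0 0 -0.03 0 0 0 55; 0 0 0 0 0 0 55"
}}

```text
time: 7.42
tool_pos: [0.5527, 0.1866, 0.1188]
tcp_rot: [-1.96, -2.185, -0.836]
wrist_force: [-1.2, 1.4, 0.4]
width: 0.713
```

```bash
python3 -c "
from g import *
ft()"
```

```text
F tool [ 1.6 -1.  -0.1] T tool [ 0.16  -0.001 -0.001] w mm 60.9 axial below end 44.4 off-axis tool mm [1.2 0.5] tilt 0.2 q [ 0.01  0.02  2.22  0.74  0.72 -0.62] t 7.42
```

Call:
{"name": "servo_tool", "arguments": {
  "targets": "0 0 -0.03 0 0 0 55; 0 0 -0.03 0 0 0 55; 0 0 0 0 0 0 55"
}}

```text
time: 7.67
tool_pos: [0.5526, 0.1867, 0.1188]
tcp_rot: [-1.909, -2.247, -0.844]
wrist_force: [-0.6, 1.1, 1.0]
width: 0.717
```

```bash
python3 -c "
from g import *
ft()"
```

```text
F tool [ 1.5 -0.1 -0.5] T tool [ 0.141  0.046 -0.012] w mm 61.2 axial below end 44.4 off-axis tool mm [1.2 0.5] tilt 0.2 q [ 0.01  0.02  2.22  0.74  0.72 -0.68] t 7.67
```

Call:
{"name": "servo_tool", "arguments": {
  "targets": "0 0 -0.03 -0.2 0 0 55; 0 0 -0.03 0 0 0 55; 0 0 0 0 0 0 55"
}}

```text
time: 7.92
tool_pos: [0.5525, 0.1867, 0.1187]
tcp_rot: [-1.856, -2.308, -0.85]
wrist_force: [-0.4, -0.7, 0.6]
width: 0.716
```

```bash
python3 -c "
from g import *
ft()"
```

```text
F tool [-0.3 -0.3 -1. ] T tool [ 0.205  0.004 -0.025] w mm 61.2 axial below end 44.4 off-axis tool mm [1.2 0.4] tilt 0.22 q [ 0.01  0.02  2.22  0.74  0.72 -0.73] t 7.92
```

Call:
{"name": "servo_tool", "arguments": {
  "targets": "0 0 -0.03 -0.2 0 0 55; 0 0 -0.03 0 0 0 55; 0 0 0 0 0 0 55"
}}

```text
time: 8.17
tool_pos: [0.5523, 0.1867, 0.1187]
tcp_rot: [-1.801, -2.368, -0.856]
wrist_force: [-1.7, 1.2, 1.8]
width: 0.717
```

```bash
python3 -c "
from g import *
ft()"
```

```text
F tool [ 2.3 -0.6 -1.4] T tool [ 0.208  0.057 -0.018] w mm 61.3 axial below end 44.4 off-axis tool mm [1.2 0.3] tilt 0.23 q [ 0.01  0.02  2.22  0.74  0.72 -0.78] t 8.17
```

Call:
{"name": "servo_tool", "arguments": {
  "targets": "0 0 -0.03 -0.2 0 0 55; 0 0 -0.03 0 0 0 55; 0 0 0 0 0 0 55"
}}

```text
time: 8.42
tool_pos: [0.5522, 0.1866, 0.1186]
tcp_rot: [-1.745, -2.426, -0.862]
wrist_force: [-0.4, 0.6, -0.2]
width: 0.719
```

```bash
python3 -c "
from g import *
ft()"
```

```text
F tool [ 0.6 -0.3  0.4] T tool [ 0.173  0.097 -0.013] w mm 61.4 axial below end 44.4 off-axis tool mm [1.2 0.2] tilt 0.25 q [ 0.01  0.02  2.22  0.74  0.72 -0.84] t 8.42
```

Call:
{"name": "servo_tool", "arguments": {
  "targets": "0 0 -0.03 -0.2 0 0 55; 0 0 -0.03 0 0 0 55; 0 0 0 0 0 0 55"
}}

```text
time: 8.67
tool_pos: [0.5515, 0.1864, 0.1183]
tcp_rot: [-1.688, -2.481, -0.866]
wrist_force: [0.4, 1.6, 0.5]
width: 0.717
```

```bash
python3 -c "
from g import *
ft()"
```

```text
F tool [1.3 1.  0.4] T tool [0.009 0.037 0.283] w mm 61.3 axial below end 44.4 off-axis tool mm [ 1.2 -0.4] tilt 0.29 q [ 0.01  0.02  2.22  0.74  0.72 -0.89] t 8.67
```

Call:
{"name": "servo_tool", "arguments": {
  "targets": "0 0 -0.03 -0.2 0 0 55; 0 0 -0.03 0 0 0 55; 0 0 0 0 0 0 55"
}}

```text
time: 8.92
tool_pos: [0.5509, 0.1872, 0.1183]
tcp_rot: [-1.637, -2.524, -0.873]
wrist_force: [-0.7, -1.0, 1.9]
width: 0.721
```

```bash
python3 -c "
from g import *
ft()"
```

```text
F tool [ 0.  -0.  -2.2] T tool [ 0.354 -0.198  0.874] w mm 61.6 axial below end 44.6 off-axis tool mm [ 2.2 -0.7] tilt 0.5 q [ 0.01  0.02  2.22  0.75  0.72 -0.94] t 8.92
```

The stop is felt: torque rose from 0 to 0.28 to 0.87 N m. I'll ease back to unload it.

Call:
{"name": "servo_tool", "arguments": {
  "targets": "0 0 0.04 -0.6 0.3 0 55; 0 0 0.02 0 0 0 55; 0 0 0 0 0 0 55"
}}

```text
time: 9.17
tool_pos: [0.551, 0.1871, 0.1184]
tcp_rot: [-1.709, -2.453, -0.866]
wrist_force: [-0.5, 0.7, 1.4]
width: 0.718
```

```bash
python3 -c "
from g import *
ft()"
```

```text
F tool [ 1.3  0.3 -1. ] T tool [ 0.248  0.09  -0.042] w mm 61.3 axial below end 44.5 off-axis tool mm [ 2.  -0.8] tilt 0.53 q [ 0.01  0.02  2.22  0.75  0.72 -0.87] t 9.17
```

```bash
cat >> g.py <<'E'
def al(up=0,g=55,n=1):
    """align tool z to -a keeping roll; stay on the axis, move up mm along a"""
    s,p,r=st();M=frame(-a,r[:,1]);d=p-END;P=END+a*(d@a)+a*up/1000
    plan(P,M,g,n=n)
E
python3 -c "
from g import *
al()"
```

```text
1 rows: 0 -0.009 0 -2 0.8 -0 55
rem rot [ 0.    -0.009  0.   ] mm [-2.   0.8 -0. ] q [ 0.01  0.02  2.22  0.75  0.72 -0.87] F [-0.5  0.7  1.4] T [-0.03  0.22  0.15] t 9.17
```

Call:
{"name": "servo_tool", "arguments": {
  "targets": "0 -0.004 0 -0.5 0.4 0 55; 0 -0.004 0 -0.5 0.4 0 55; 0 0 0 0 0 0 55"
}}

```text
time: 9.42
tool_pos: [0.5511, 0.1872, 0.1184]
tcp_rot: [-1.713, -2.459, -0.859]
wrist_force: [-1.5, -0.2, 1.3]
width: 0.725
```

```bash
python3 -c "
from g import *
ft();al()"
```

```text
F tool [ 0.9 -0.8 -1.6] T tool [0.238 0.061 0.043] w mm 61.9 axial below end 44.5 off-axis tool mm [ 2.  -0.7] tilt 0.18 q [ 0.01  0.02  2.22  0.74  0.72 -0.86] t 9.42
1 rows: -0.002 -0.003 -0 -2 0.7 -0 55
rem rot [-0.002 -0.003 -0.   ] mm [-2.   0.7 -0. ] q [ 0.01  0.02  2.22  0.74  0.72 -0.86] F [-1.5 -0.2  1.3] T [-0.03  0.24  0.07] t 9.42
```

Call:
{"name": "servo_tool", "arguments": {
  "targets": "0 0 0 0 0 -2 55; 0 0 0 0 0 -2 55; 0 0 0 0 0 0 55",
  "newtons": 40
}}

```text
time: 9.67
tool_pos: [0.5498, 0.1856, 0.1212]
tcp_rot: [-1.714, -2.459, -0.858]
wrist_force: [-1.0, 2.2, 0.1]
width: 0.715
```

```bash
python3 -c "
from g import *
ft();al()"
```

```text
F tool [ 2.3 -0.3  0.6] T tool [0.22  0.346 0.019] w mm 61.1 axial below end 41.1 off-axis tool mm [ 2.1 -1. ] tilt 0.18 q [ 0.01  0.01  2.22  0.73  0.73 -0.86] t 9.67
1 rows: -0.002 -0.002 -0 -2.1 1 -0 55
rem rot [-0.002 -0.002 -0.   ] mm [-2.1  1.  -0. ] q [ 0.01  0.01  2.22  0.73  0.73 -0.86] F [-1.   2.2  0.1] T [0.22 0.28 0.2 ] t 9.67
```

Moved 3.4 mm with no axial resistance. Continuing.

Call:
{"name": "servo_tool", "arguments": {
  "targets": "0 0 0 -0.3 0.2 -2 55; 0 0 0 0 0 -2 55; 0 0 0 0 0 0 55"
}}

```text
time: 9.92
tool_pos: [0.5485, 0.1838, 0.1244]
tcp_rot: [-1.713, -2.458, -0.857]
wrist_force: [-1.4, 2.2, 0.1]
width: 0.716
```

```bash
python3 -c "
from g import *
ft();al()"
```

```text
F tool [ 2.5 -0.6  0.5] T tool [ 0.154  0.343 -0.05 ] w mm 61.1 axial below end 37.2 off-axis tool mm [ 2.1 -1.2] tilt 0.25 q [ 0.01  0.    2.22  0.73  0.74 -0.85] t 9.92
1 rows: -0.003 -0.003 -0 -2.1 1.2 -0 55
rem rot [-0.003 -0.003 -0.   ] mm [-2.1  1.2 -0. ] q [ 0.01  0.    2.22  0.73  0.74 -0.85] F [-1.4  2.2  0.1] T [0.23 0.19 0.24] t 9.92
```

Call:
{"name": "servo_tool", "arguments": {
  "targets": "-0.002 -0.002 0 -0.3 0.3 -4 55; 0 0 0 -0.3 0.2 -4 55; 0 0 0 0 0 -4 55; 0 0 0 0 0 0 55"
}}

```text
time: 10.25
tool_pos: [0.5449, 0.1784, 0.1346]
tcp_rot: [-1.715, -2.457, -0.858]
wrist_force: [-1.1, 1.3, 0.4]
width: 0.716
```

```bash
python3 -c "
from g import *
ft();al()"
```

```text
F tool [ 1.7 -0.5 -0.1] T tool [ 0.221  0.325 -0.038] w mm 61.2 axial below end 25.1 off-axis tool mm [ 2.2 -1.3] tilt 0.19 q [-0.   -0.02  2.22  0.71  0.76 -0.84] t 10.25
1 rows: -0.002 -0.003 -0 -2.2 1.3 -0 55
rem rot [-0.002 -0.003 -0.   ] mm [-2.2  1.3 -0. ] q [-0.   -0.02  2.22  0.71  0.76 -0.84] F [-1.1  1.3  0.4] T [0.19 0.25 0.24] t 10.25
```

Call:
{"name": "servo_tool", "arguments": {
  "targets": "-0.002 -0.002 0 0 0 -5 55; 0 0 0 0 0 -5 55; 0 0 0 0 0 -5 55; 0 0 0 0 0 -5 55; 0 0 0 0 0 0 55",
  "newtons": 50
}}

```text
time: 10.67
tool_pos: [0.5388, 0.169, 0.1523]
tcp_rot: [-1.719, -2.457, -0.86]
wrist_force: [-1.3, 1.4, -0.0]
width: 0.719
```

```bash
python3 -c "
from g import *
ft();al()
from workcell import read_camera
s=read_camera('side');t=read_camera('top')
A=cv2.resize(s['image'][80:180,260:360,::-1],(390,390),interpolation=cv2.INTER_CUBIC)
B=cv2.resize(t['image'][117:217,205:305,::-1],(390,390),interpolation=cv2.INTER_CUBIC)
cv2.imwrite('pics/off1.png',np.hstack([A,B]))"
```

```text
F tool [ 1.7 -0.8  0.3] T tool [ 0.223  0.367 -0.009] w mm 61.4 axial below end 4.2 off-axis tool mm [ 2.1 -1.5] tilt 0.04 q [-0.03 -0.06  2.22  0.69  0.8  -0.82] t 10.67
1 rows: 0 -0 0 -2.1 1.5 -0 55
rem rot [ 0. -0.  0.] mm [-2.1  1.5 -0. ] q [-0.03 -0.06  2.22  0.69  0.8  -0.82] F [-1.3  1.4 -0. ] T [0.23 0.28 0.23] t 10.67
```

View pics/off1.png

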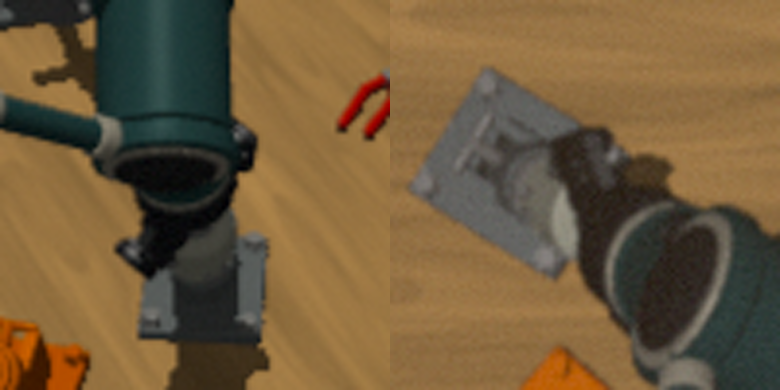

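```bash
python3 -c "
from g import *;import pickle
s,t=pickle.load(open('c0.pkl','rb'))
for k in(0,.04):
  for c in(s,t):print(k,proj(c,[END+k*a,END+(k-.08)*a]).round(1))
from workcell import read_camera
s=read_camera('side');t=read_camera('top')
crop(s,290,125,50,50,10,'pics/off2.png')"
```

```text
0 [[310.  138.9]
 [311.2 145.3]]
0 [[253.  170.3]
 [244.7 165.2]]
0.04 [[309.4 135.4]
 [310.6 142.2]]
0.04 [[257.5 173.1]
 [248.7 167.6]]
```

View pics/off2.png

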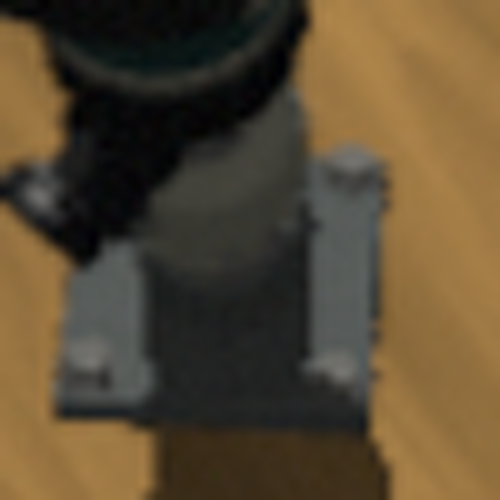

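The opening stays at 61.4 mm although the TCP is now only 4 mm below where the end was. The pads would be past the former by now, so the former is coming along. Drawing on.

Call:
{"name": "servo_tool", "arguments": {
  "targets": "0 0 0 0 0 -5 55; 0 0 0 0 0 -5 55; 0 0 0 0 0 -5 55; 0 0 0 0 0 -5 55; 0 0 0 0 0 -5 55; 0 0 0 0 0 0 55",
  "newtons": 60
}}

```text
time: 11.37
tool_pos: [0.5315, 0.1566, 0.1729]
tcp_rot: [-1.722, -2.457, -0.857]
wrist_force: [0.2, 0.5, -3.0]
width: 0.714
```

```bash
python3 -c "
from g import *
ft();al()"
```

```text
F tool [-0.6 -1.   2.9] T tool [ 0.281 -0.288 -0.023] w mm 61.0 axial below end -20.9 off-axis tool mm [ 0.8 -2.2] tilt 0.09 q [-0.05 -0.1   2.22  0.66  0.85 -0.8 ] t 11.37
1 rows: -0.001 0.001 0 -0.8 2.2 -0 55
rem rot [-0.001  0.001  0.   ] mm [-0.8  2.2 -0. ] q [-0.05 -0.1   2.22  0.66  0.85 -0.8 ] F [ 0.2  0.5 -3. ] T [-0.37  0.16 -0.01] t 11.37
```

Call:
{"name": "servo_tool", "arguments": {
  "targets": "0 0 0 0 0 -5 55; 0 0 0 0 0.3 -5 55; 0 0 0 0 0.3 -5 55; 0 0 0 0 0 -8 55; 0 0 0 0 0 -8 55; 0 0 0 0 0 -10 55; 0 0 0 0 0 0 55"
}}

```text
time: 11.95
tool_pos: [0.518, 0.135, 0.2102]
tcp_rot: [-1.723, -2.458, -0.852]
wrist_force: [0.6, 0.4, -1.2]
width: 0.708
```

```bash
python3 -c "
from g import *
ft();al()
from workcell import read_camera
s=read_camera('side');t=read_camera('top')
A=cv2.resize(s['image'][80:180,260:360,::-1],(390,390),interpolation=cv2.INTER_CUBIC)
B=cv2.resize(t['image'][117:217,205:305,::-1],(390,390),interpolation=cv2.INTER_CUBIC)
cv2.imwrite('pics/off3.png',np.hstack([A,B]))"
```

```text
F tool [-0.2  0.1  1.4] T tool [ 0.35  -0.231 -0.032] w mm 60.5 axial below end -66.1 off-axis tool mm [-0.5 -3.4] tilt 0.3 q [-0.1  -0.18  2.2   0.62  0.94 -0.78] t 11.95
1 rows: -0.003 0.004 0 0.5 3.4 -0 55
rem rot [-0.003  0.004  0.   ] mm [ 0.5  3.4 -0. ] q [-0.1  -0.18  2.2   0.62  0.94 -0.78] F [ 0.6  0.4 -1.2] T [-0.35  0.23  0.04] t 11.95
```

View pics/off3.png

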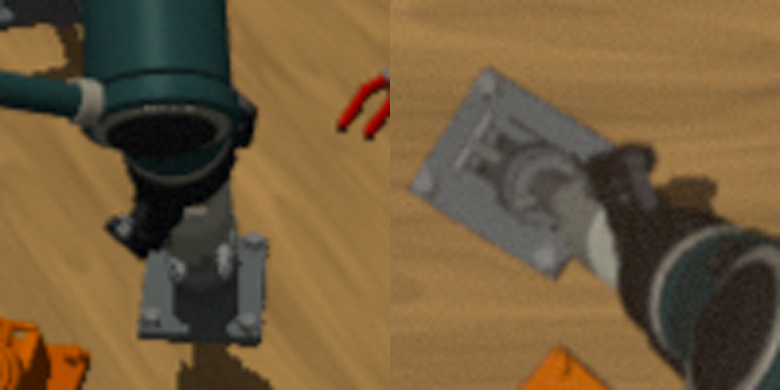

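The former is off: the bare spigot and its cross pin show at side (311,147), and the former hangs in the gripper. Now I carry it upright to above the peg.

```bash
cat >> g.py <<'E'
MP=frame(np.array([0,0,-1.]),np.array([-np.sin(STY),np.cos(STY),0]))
E
python3 -c "
from g import *
plan(np.array([.49,.05,.25]),MP,55,lim=18)"
```

```text
9 rows: 0.034 -0.053 0.075 -5.5 -3.1 -9 55; 0.034 -0.053 0.075 -6.2 -2.9 -8.6 55; 0.034 -0.053 0.075 -6.9 -2.7 -8.1 55; 0.034 -0.053 0.075 -7.5 -2.4 -7.6 55; 0.034 -0.053 0.075 -8 -2.1 -7.2 55; 0.034 -0.053 0.075 -8.6 -1.7 -6.7 55; 0.034 -0.053 0.075 -9 -1.2 -6.1 55; 0.034 -0.053 0.075 -9.4 -0.8 -5.6 55
rem rot [ 0.304 -0.475  0.678] mm [-49.8 -27.5 -80.7] q [-0.1  -0.17  2.2   0.62  0.94 -0.78] F [ 0.1  0.1 -2. ] T [-0.38  0.24 -0.02] t 12.05
```

Call:
{"name": "servo_tool", "arguments": {
  "targets": "0.034 -0.053 0.075 -5 -3 -10 55; 0.034 -0.053 0.075 -6 -3 -9 55; 0.034 -0.053 0.075 -7 -3 -9 55; 0.034 -0.053 0.075 -8 -2 -8 55; 0.034 -0.053 0.075 -8 -2 -7 55; 0.034 -0.053 0.075 -9 -2 -7 55; 0.034 -0.053 0.075 -9 -1 -6 55; 0.034 -0.053 0.075 -9 -1 -6 55"
}}

```text
time: 12.72
tool_pos: [0.4851, 0.0558, 0.2452]
tcp_rot: [-2.526, -1.858, -0.051]
wrist_force: [0.1, -0.2, -1.3]
width: 0.716
```

```bash
python3 -c "
from g import *
plan(np.array([.5282,-.2865,.23]),MP,55,lim=25)"
```

```text
14 rows: 0.001 -0.002 0.003 -22.4 10.2 0.6 55; 0.001 -0.002 0.003 -22.4 10.3 0.6 55; 0.001 -0.002 0.003 -22.4 10.4 0.7 55; 0.001 -0.002 0.003 -22.3 10.4 0.7 55; 0.001 -0.002 0.003 -22.3 10.5 0.7 55; 0.001 -0.002 0.003 -22.3 10.6 0.8 55; 0.001 -0.002 0.003 -22.2 10.7 0.8 55; 0.001 -0.002 0.003 -22.2 10.7 0.8 55
rem rot [ 0.014 -0.03   0.046] mm [-314.2  143.     8.1] q [ 0.05 -0.12  1.99  0.02  1.25  0.34] F [ 0.1 -0.2 -1.3] T [-0.01  0.03 -0.02] t 12.72
```

Call:
{"name": "servo_tool", "arguments": {
  "targets": "0.001 -0.002 0.003 -22 10 1 55; 0.001 -0.002 0.003 -22 10 1 55; 0.001 -0.002 0.003 -22 10 1 55; 0.001 -0.002 0.003 -22 10 1 55; 0.001 -0.002 0.003 -22 10 1 55; 0.001 -0.002 0.003 -22 10 1 55; 0.001 -0.002 0.003 -22 11 1 55; 0.001 -0.002 0.003 -22 11 1 55"
}}

```text
time: 13.38
tool_pos: [0.5122, -0.1355, 0.2322]
tcp_rot: [-2.539, -1.833, -0.028]
wrist_force: [0.8, 0.2, -2.2]
width: 0.712
```

```bash
python3 -c "
from g import *
plan(np.array([.5282,-.2865,.22]),MP,55,lim=20)"
```

```text
8 rows: 0 -0.003 0.004 -17.3 7.8 1.2 55; 0 -0.003 0.004 -17.3 7.9 1.2 55; 0 -0.003 0.004 -17.3 8 1.3 55; 0 -0.003 0.004 -17.2 8 1.3 55; 0 -0.003 0.004 -17.2 8.1 1.4 55; 0 -0.003 0.004 -17.2 8.1 1.4 55; 0 -0.003 0.004 -17.1 8.2 1.4 55; 0 -0.003 0.004 -17.1 8.3 1.5 55
rem rot [ 0.002 -0.02   0.029] mm [-138.5   62.7    9.6] q [-0.32 -0.01  1.91  0.02  1.24 -0.01] F [ 0.8  0.2 -2.2] T [ 0.   -0.05 -0.  ] t 13.38
```

Call:
{"name": "servo_tool", "arguments": {
  "targets": "0 -0.003 0.004 -18 8 1 55; 0 -0.003 0.004 -18 8 1 55; 0 -0.003 0.004 -18 8 1 55; 0 -0.003 0.004 -18 8 1 55; 0 -0.003 0.004 -17 8 1 55; 0 -0.003 0.004 -14 6 1 55; 0 0 0 -7 3 0 55; 0 0 0 0 0 0 55"
}}

```text
time: 14.05
tool_pos: [0.5231, -0.2634, 0.2187]
tcp_rot: [-2.569, -1.795, -0.005]
wrist_force: [-0.1, -0.1, -3.0]
width: 0.716
```

```bash
python3 -c "
from g import *
plan(np.array([.5282,-.2865,.22]),MP,55,lim=20)"
```

```text
2 rows: -0.002 -0.003 -0.001 -10 6.4 -0.7 55; -0.002 -0.003 -0.001 -10 6.4 -0.7 55
rem rot [-0.004 -0.007 -0.002] mm [-19.9  12.8  -1.5] q [-0.51  0.11  1.81  0.01  1.23 -0.16] F [-0.1 -0.1 -3. ] T [-0.02 -0.03 -0.01] t 14.05
```

Call:
{"name": "servo_tool", "arguments": {
  "targets": "-0.002 -0.004 -0.001 -10 6.5 0 55; -0.002 -0.003 -0.001 -8 5 0 55; 0 0 0 -2 1 0 55; 0 0 0 0 0 0 55; 0 0 0 0 0 0 55"
}}

```text
time: 14.47
tool_pos: [0.5286, -0.2863, 0.2181]
tcp_rot: [-2.571, -1.803, -0.001]
wrist_force: [-0.0, 0.8, -1.9]
width: 0.712
```

```bash
python3 -c "
from g import *
plan(np.array([.5282,-.2865,.22]),MP,55,lim=20)
from workcell import read_camera
s=read_camera('side');t=read_camera('top')
A=cv2.resize(s['image'][190:300,330:440,::-1],(390,390),interpolation=cv2.INTER_CUBIC)
B=cv2.resize(t['image'][120:230,370:480,::-1],(390,390),interpolation=cv2.INTER_CUBIC)
cv2.imwrite('pics/peg1.png',np.hstack([A,B]))"
```

```text
1 rows: -0.001 -0.001 0.001 -0.4 -0.3 -1.9 55
rem rot [-0.001 -0.001  0.001] mm [-0.4 -0.3 -1.9] q [-0.54  0.13  1.78  0.    1.23 -0.19] F [-0.   0.8 -1.9] T [-0.01 -0.03  0.02] t 14.47
```

View pics/peg1.png

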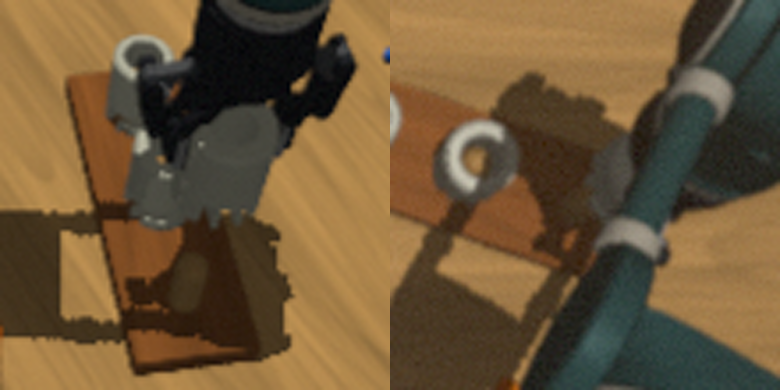

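```bash
cat > ov.py <<'E'
from g import *
from workcell import read_camera
import sys
s=read_camera('side');_,p,r=st()
x0,y0,w,h,k=360,190,70,75,8
im=cv2.resize(s['image'][y0:y0+h,x0:x0+w,::-1],None,fx=k,fy=k,interpolation=cv2.INTER_CUBIC)
im=cv2.convertScaleAbs(im,alpha=1.6)
th=np.linspace(0,2*np.pi,60)
for ax,col in((.0355,(0,255,255)),(-.0445,(255,255,0))):
    C=p+r[:,2]*ax+.031*(np.cos(th)[:,None]*r[:,0]+np.sin(th)[:,None]*r[:,1])
    q=((proj(s,C)-[x0,y0]+.5)*k).astype(int);cv2.polylines(im,[q],True,col,1)
C=np.array([*PEG[:2],.081])*1.0
q=((proj(s,[C,[*PEG[:2],.024]])-[x0,y0]+.5)*k).astype(int);cv2.line(im,tuple(map(int,q[0])),tuple(map(int,q[1])),(0,0,255),1)
cv2.imwrite(sys.argv[1],im)
E
python3 ov.py pics/ov1.png
```

```text
(no output)
```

View pics/ov1.png

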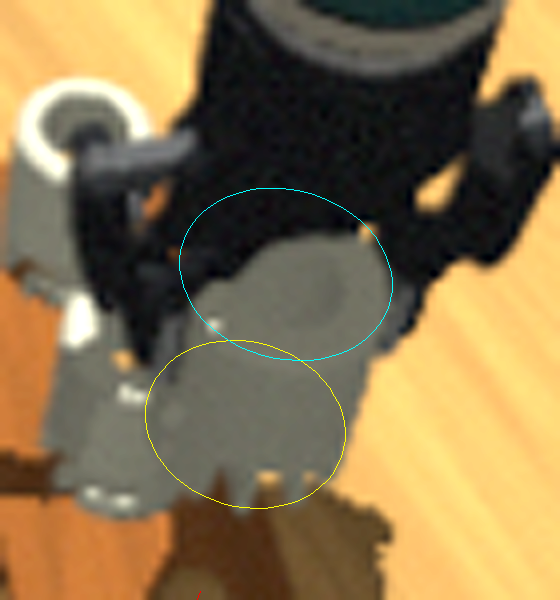

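The gripped former fits the predicted outline: the right edge and lower rim agree within about 1 px. So it hangs straight and centred, and I can lower it.

Call:
{"name": "servo_tool", "arguments": {
  "targets": "0 0 0 0 0 16 55; 0 0 0 0 0 16 55; 0 0 0 0 0 16 55; 0 0 0 0 0 16 55; 0 0 0 0 0 10 55; 0 0 0 0 0 0 55; 0 0 0 0 0 0 55"
}}

```text
time: 15.2
tool_pos: [0.5304, -0.2842, 0.1448]
tcp_rot: [2.567, 1.806, 0.006]
wrist_force: [0.6, 0.0, -1.6]
width: 0.714
```

```bash
python3 -c "
from g import *
plan(np.array([.5282,-.2865,.0595]),MP,55,lim=20)"; python3 ov.py pics/ov2.png
```

```text
5 rows: 0.001 -0 0.001 -0.6 -0.3 17.1 55; 0.001 -0 0.001 -0.6 -0.3 17.1 55; 0.001 -0 0.001 -0.6 -0.3 17.1 55; 0.001 -0 0.001 -0.6 -0.3 17.1 55; 0.001 -0 0.001 -0.6 -0.3 17.1 55
rem rot [ 0.005 -0.001  0.005] mm [-3.  -1.7 85.3] q [-0.53  0.19  1.86  0.    1.09 -0.19] F [ 0.6  0.  -1.6] T [-0.01 -0.01 -0.01] t 15.2
```

View pics/ov2.png

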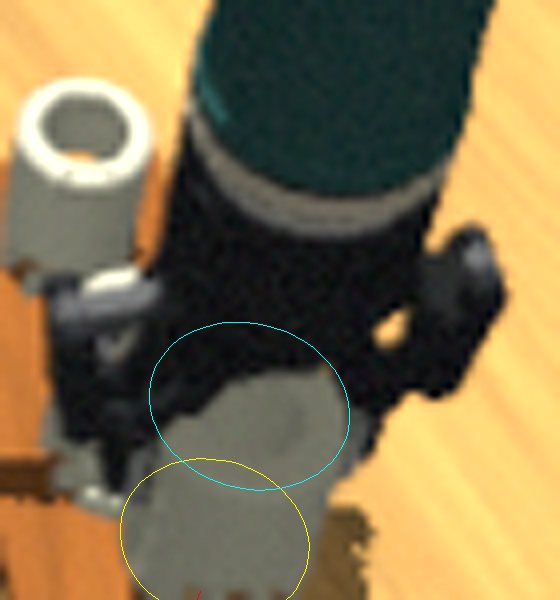

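Call:
{"name": "servo_tool", "arguments": {
  "targets": "0.003 0 0.003 -1.5 -1 4 55; 0.002 0 0.002 -1.5 -1 4 55; 0 0 0 0 0 0 55; 0 0 0 0 0 0 55"
}}

```text
time: 15.58
tool_pos: [0.5293, -0.2876, 0.1397]
tcp_rot: [2.571, 1.799, 0.004]
wrist_force: [0.1, 0.6, -1.8]
width: 0.719
```

```bash
python3 -c "
from g import *
plan(np.array([.5282,-.2865,.0595]),MP,55,lim=20)"
```

```text
5 rows: 0.001 0 -0 0.1 -0.3 16 55; 0.001 0 -0 0.1 -0.3 16 55; 0.001 0 -0 0.1 -0.3 16 55; 0.001 0 -0 0.1 -0.3 16 55; 0.001 0 -0 0.1 -0.3 16 55
rem rot [ 0.005  0.    -0.001] mm [ 0.7 -1.7 80.2] q [-0.54  0.2   1.86  0.    1.08 -0.19] F [ 0.1  0.6 -1.8] T [-0.01 -0.05  0.02] t 15.58
```

Call:
{"name": "servo_tool", "arguments": {
  "targets": "0.005 0 0 0.7 -1.7 6 55; 0 0 0 0 0 6 55; 0 0 0 0 0 0 55; 0 0 0 0 0 0 55"
}}

```text
time: 15.92
tool_pos: [0.5285, -0.287, 0.1278]
tcp_rot: [2.573, 1.8, 0.001]
wrist_force: [0.1, -0.7, -1.8]
width: 0.717
```

```bash
python3 -c "
from g import *
plan(np.array([.5282,-.2865,.0595]),MP,55,lim=20)"
```

```text
4 rows: 0 0 -0 0.1 -0.1 17.1 55; 0 0 -0 0.1 -0.1 17.1 55; 0 0 -0 0.1 -0.1 17.1 55; 0 0 -0 0.1 -0.1 17.1 55
rem rot [ 0.001  0.    -0.001] mm [ 0.4 -0.5 68.3] q [-0.54  0.21  1.87 -0.    1.06 -0.19] F [ 0.1 -0.7 -1.8] T [-0.01 -0.02 -0.02] t 15.92
```

Call:
{"name": "servo_tool", "arguments": {
  "targets": "0 0 0 0 -0.3 4 55; 0 0 0 0 0 4 55; 0 0 0 0 0 4 55; 0 0 0 0 0 0 55"
}}

```text
time: 16.25
tool_pos: [0.5281, -0.2867, 0.1143]
tcp_rot: [2.573, 1.8, 0.001]
wrist_force: [-0.2, 0.3, -2.8]
width: 0.711
```

```bash
python3 -c "
from g import *
plan(np.array([.5282,-.2865,.0595]),MP,55,lim=20)"
```

```text
3 rows: 0 0 -0 0.1 -0 18.3 55; 0 0 -0 0.1 -0 18.3 55; 0 0 -0 0.1 0 18.3 55
rem rot [ 0.001  0.    -0.001] mm [ 0.2 -0.  54.8] q [-0.54  0.22  1.88 -0.    1.04 -0.19] F [-0.2  0.3 -2.8] T [0.03 0.01 0.03] t 16.25
```

Call:
{"name": "servo_tool", "arguments": {
  "targets": "0 0 0 0 0 4 55; 0 0 0 0 0 4 55; 0 0 0 0 0 0 55"
}}

```text
time: 16.5
tool_pos: [0.528, -0.2866, 0.1052]
tcp_rot: [2.574, 1.8, 0.0]
wrist_force: [-0.1, 0.3, -2.4]
width: 0.716
```

```bash
python3 -c "
from g import *
plan(np.array([.5282,-.2865,.0595]),MP,55,lim=20);ft()"
```

```text
3 rows: 0 0 -0 0 0 15.2 55; 0 0 -0 0 0 15.2 55; 0 0 -0 0 0 15.2 55
rem rot [ 0.001  0.    -0.001] mm [ 0.1  0.1 45.7] q [-0.54  0.23  1.89 -0.    1.02 -0.19] F [-0.1  0.3 -2.4] T [ 0.01 -0.06 -0.01] t 16.5
F tool [ 0.2 -0.2  2.4] T tool [-0.054  0.026  0.009] w mm 61.1 axial below end -162.1 off-axis tool mm [-345.   162.8] tilt 32.0 q [-0.54  0.23  1.89 -0.    1.02 -0.19] t 16.5
```

The peg is 11 mm inside the bore with no contact force.

Call:
{"name": "servo_tool", "arguments": {
  "targets": "0 0 0 0 0 4 55; 0 0 0 0 0 4 55; 0 0 0 0 0 4 55; 0 0 0 0 0 0 55"
}}

```text
time: 16.83
tool_pos: [0.528, -0.2861, 0.0919]
tcp_rot: [-2.574, -1.8, -0.001]
wrist_force: [0.1, 0.6, -3.3]
width: 0.712
```

```bash
python3 -c "
from g import *
plan(np.array([.5282,-.2865,.0595]),MP,55,lim=20)"
```

```text
2 rows: 0 -0 -0.001 -0.2 0.2 16.2 55; 0 -0 -0.001 -0.2 0.2 16.2 55
rem rot [ 0.    -0.001 -0.001] mm [-0.3  0.3 32.4] q [-0.54  0.25  1.9   0.    1.   -0.19] F [ 0.1  0.6 -3.3] T [ 0.   -0.02  0.02] t 16.83
```

Call:
{"name": "servo_tool", "arguments": {
  "targets": "0 0 0 0 0 4 55; 0 0 0 0 0 4 55; 0 0 0 0 0 4 55; 0 0 0 0 0 0 55"
}}

```text
time: 17.17
tool_pos: [0.528, -0.2861, 0.0786]
tcp_rot: [-2.574, -1.8, -0.001]
wrist_force: [-0.1, 0.2, -2.0]
width: 0.712
```

```bash
python3 -c "
from g import *
plan(np.array([.5282,-.2865,.0595]),MP,55,lim=20)"
```

```text
1 rows: 0 -0.001 -0.001 -0.3 0.3 19.1 55
rem rot [ 0.    -0.001 -0.001] mm [-0.3  0.3 19.1] q [-0.54  0.26  1.91  0.    0.97 -0.19] F [-0.1  0.2 -2. ] T [-0.   -0.01  0.03] t 17.17
```

Call:
{"name": "servo_tool", "arguments": {
  "targets": "0 0 0 0 0 4 55; 0 0 0 0 0 4 55; 0 0 0 0 0 3 55; 0 0 0 0 0 0 55"
}}

```text
time: 17.5
tool_pos: [0.5281, -0.2862, 0.0663]
tcp_rot: [-2.574, -1.8, -0.001]
wrist_force: [0.3, -0.1, -1.7]
width: 0.713
```

```bash
python3 -c "
from g import *
plan(np.array([.5282,-.2865,.0595]),MP,55,lim=20)"
```

```text
1 rows: 0 -0 -0.001 -0.3 0.2 6.8 55
rem rot [ 0.    -0.    -0.001] mm [-0.3  0.2  6.8] q [-0.54  0.28  1.91  0.    0.95 -0.19] F [ 0.3 -0.1 -1.7] T [ 0.03  0.03 -0.01] t 17.5
```

Call:
{"name": "servo_tool", "arguments": {
  "targets": "0 0 0 0 0 1.5 55; 0 0 0 0 0 1.5 55; 0 0 0 0 0 0 55"
}}

```text
time: 17.75
tool_pos: [0.5281, -0.2863, 0.0629]
tcp_rot: [2.574, 1.801, 0.001]
wrist_force: [0.9, 0.6, -1.8]
width: 0.711
```

```bash
python3 -c "
from g import *
plan(np.array([.5282,-.2865,.0595]),MP,55,lim=20)"
```

```text
1 rows: 0 -0 -0.001 -0.1 0.1 3.4 55
rem rot [ 0.    -0.    -0.001] mm [-0.1  0.1  3.4] q [-0.54  0.28  1.92  0.    0.94 -0.19] F [ 0.9  0.6 -1.8] T [ 0.08 -0.04 -0.02] t 17.75
```

Last few millimetres, 1 mm at a time, feeling for the block.

Call:
{"name": "servo_tool", "arguments": {
  "targets": "0 0 0 0 0 1 55; 0 0 0 0 0 0 55"
}}

```text
time: 17.92
tool_pos: [0.5282, -0.2864, 0.0619]
tcp_rot: [2.574, 1.8, 0.001]
wrist_force: [0.3, 0.4, -3.1]
width: 0.717
```

Call:
{"name": "servo_tool", "arguments": {
  "targets": "0 0 0 0 0 1 55; 0 0 0 0 0 0 55"
}}

```text
time: 18.08
tool_pos: [0.5283, -0.2864, 0.061]
tcp_rot: [2.574, 1.8, 0.001]
wrist_force: [-1.2, 0.4, -2.7]
width: 0.715
```

Call:
{"name": "servo_tool", "arguments": {
  "targets": "0 0 0 0 0 1 55; 0 0 0 0 0 0 55"
}}

```text
time: 18.25
tool_pos: [0.5284, -0.2864, 0.0601]
tcp_rot: [2.574, 1.8, 0.001]
wrist_force: [1.3, 1.2, -2.2]
width: 0.716
```

Call:
{"name": "servo_tool", "arguments": {
  "targets": "0 0 0 0 0 0.7 55; 0 0 0 0 0 0 55"
}}

```text
time: 18.42
tool_pos: [0.5285, -0.2864, 0.0594]
tcp_rot: [2.574, 1.8, 0.002]
wrist_force: [-0.1, 0.0, -2.0]
width: 0.716
```

Call:
{"name": "servo_tool", "arguments": {
  "targets": "0 0 0 0 0 0.7 55; 0 0 0 0 0 0 55"
}}

```text
time: 18.58
tool_pos: [0.5286, -0.2864, 0.0592]
tcp_rot: [2.574, 1.8, 0.002]
wrist_force: [-0.6, 0.8, -2.3]
width: 0.713
```

Call:
{"name": "servo_tool", "arguments": {
  "targets": "0 0 0 0 0 0.7 55; 0 0 0 0 0 0 55"
}}

```text
time: 18.75
tool_pos: [0.5287, -0.2864, 0.0592]
tcp_rot: [2.574, 1.8, 0.002]
wrist_force: [0.2, 1.5, -2.0]
width: 0.714
```

Call:
{"name": "servo_tool", "arguments": {
  "targets": "0 0 0 0 0 1.5 55; 0 0 0 0 0 1.5 55"
}}

```text
time: 18.92
tool_pos: [0.5288, -0.2864, 0.0591]
tcp_rot: [2.574, 1.8, 0.001]
wrist_force: [-5.3, 3.4, 10.8]
width: 0.716
```

Call:
{"name": "servo_tool", "arguments": {
  "targets": "0 0 0 0 0 2 55; 0 0 0 0 0 2 55"
}}

```text
time: 19.08
tool_pos: [0.5288, -0.2864, 0.059]
tcp_rot: [-2.574, -1.801, -0.001]
wrist_force: [-5.2, 3.5, 12.1]
width: 0.717
```

It is seated: 12 N on the block at the expected height. I'll ease off and release.

Call:
{"name": "servo_tool", "arguments": {
  "targets": "0 0 0 0 0 -0.3 55; 0 0 0 0 0 0 55; 0 0 0 0 0 0 66; 0 0 0 0 0 0 75; 0 0 0 0 0 0 85; 0 0 0 0 0 0 85; 0 0 0 0 0 0 85; 0 0 0 0 0 0 85"
}}

```text
time: 19.75
tool_pos: [0.5307, -0.288, 0.0602]
tcp_rot: [2.57, 1.798, 0.003]
wrist_force: [-0.7, 0.6, -0.4]
width: 0.996
```

```bash
python3 -c "
from g import *
plan(np.array([.5282,-.2865,.0595]),MP,85,lim=20);ft()"; python3 ov.py pics/ov3.png
```

```text
1 rows: 0.005 0.001 -0.001 0.6 -2.8 0.7 85
rem rot [ 0.005  0.001 -0.001] mm [ 0.6 -2.8  0.7] q [-0.54  0.29  1.91 -0.    0.93 -0.19] F [-0.7  0.6 -0.4] T [-0.02  0.04 -0.  ] t 19.75
F tool [ 0.3 -0.9  0.3] T tool [ 0.036 -0.03   0.001] w mm 85.0 axial below end -123.8 off-axis tool mm [-365.   160.4] tilt 32.0 q [-0.54  0.29  1.91 -0.    0.93 -0.19] t 19.75
```

Released, no force. Withdrawing straight up.

Call:
{"name": "servo_tool", "arguments": {
  "targets": "0 0 0 0.5 -2.5 -4 85; 0 0 0 0 0 -8 85; 0 0 0 0 0 -10 85; 0 0 0 0 0 -12 85; 0 0 0 0 0 -15 85; 0 0 0 0 0 -20 85; 0 0 0 0 0 -20 85; 0 0 0 0 0 -20 85"
}}

```text
time: 20.47
tool_pos: [0.5249, -0.2845, 0.1743]
tcp_rot: [-2.572, -1.8, 0.002]
wrist_force: [0.8, -0.3, 0.4]
width: 0.996
```

Call:
{"name": "servo_tool", "arguments": {
  "targets": "0 0 0 0 0 -20 85; 0 0 0 0 0 -20 85; 0 0 0 -15 0 -20 85; 0 0 0 -25 0 -10 85; 0 0 0 -30 0 0 85; 0 0 0 -30 0 0 85; 0 0 0 -25 0 0 85; 0 0 0 0 0 0 85"
}}

```text
time: 21.13
tool_pos: [0.4861, -0.4076, 0.273]
tcp_rot: [2.546, 1.793, 0.013]
wrist_force: [-0.5, 0.3, 0.2]
width: 0.998
```

Run:
```python
from g import *;ft()
from workcell import read_camera
import pickle
s=read_camera('side');t=read_camera('top')
cv2.imwrite('pics/fs.png',s['image'][:,:,::-1]);cv2.imwrite('pics/ft.png',t['image'][:,:,::-1])
A=cv2.resize(s['image'][190:300,330:440,::-1],(390,390),interpolation=cv2.INTER_CUBIC)
B=cv2.resize(t['image'][120:230,340:450,::-1],(390,390),interpolation=cv2.INTER_CUBIC)
cv2.imwrite('pics/fin.png',np.hstack([A,B]))
```

```text
F tool [ 0.1 -0.6 -0.2] T tool [-0.037  0.071 -0.031] w mm 85.3 axial below end -370.4 off-axis tool mm [-364.8  181.4] tilt 32.17 q [-0.74  0.15  1.67  0.    1.3  -0.4 ] t 21.13
```

View pics/fin.png

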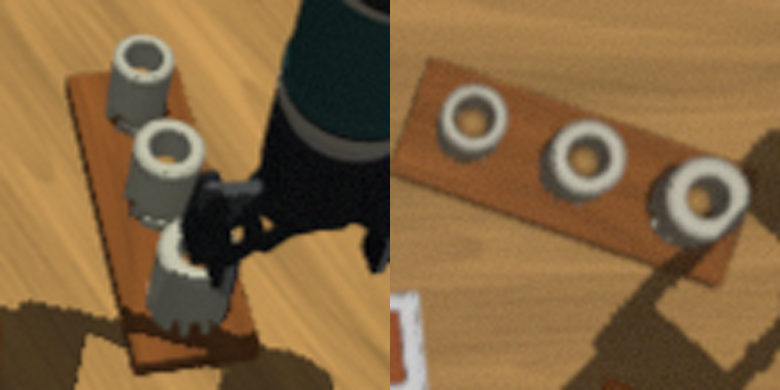

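View pics/fs.png

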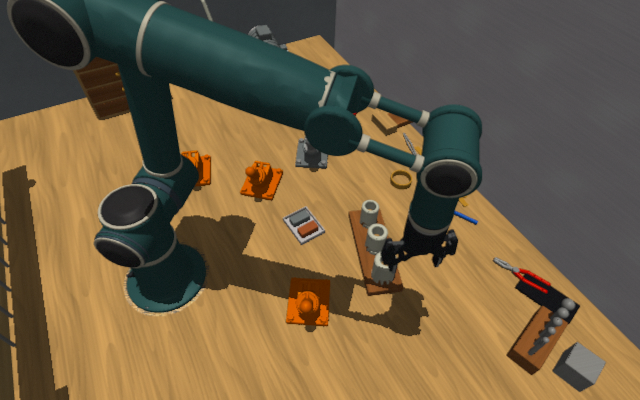

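The former stands upright on the end peg: its ring is at top (427,176) with the peg visible in the bore. The tray, bangle and stored formers are unmoved. One numeric check of the ring, then I hand in.

Run:
```python
from g import *
from workcell import read_camera,finish_job
from m import ring
t=read_camera('top')
for x,y in((412,160),(380,150),(350,138)):
    b=ring(t,x,y,30,30,130);print(b,onz(t,*b[0],.104).round(4))
print(finish_job())
```

```text
(array([428.803339  , 174.90893364]), array([21.28831673, 23.22185326]), 34.44248580932617) [ 0.5293 -0.2885  0.104 ]
(array([395.64598656, 163.84669209]), array([20.51157188, 20.78843117]), 152.9813232421875) [ 0.5595 -0.2023  0.104 ]
(array([363.38879681, 152.62109375]), array([18.2764225 , 18.41064835]), 135.77035522460938) [ 0.5904 -0.1178  0.104 ]
the job is handed in; nothing more can be done
None
```

The white former is off the grey stake and standing upright on the empty end peg, and the job is handed in at about 21 s.

- **Turning:** I gripped it along its axis and turned it anticlockwise about 53–55° until the pin stopped it. The highest reading there was 0.87 N m, below the 1 N m limit. I then eased back to zero torque.
- **Drawing off:** It came off with about 3 N or less on the wrist. The picture afterwards showed the bare spigot and its cross pin.
- **Placing:** It went over the peg with no contact force until it reached the block, at the expected height, where I pressed with about 12 N before letting go.

**Last checks:**
- The former's top ring lies about 2 mm from the peg axis, which is within the 4 mm play plus calibration error.
- The stored formers measured within 1 mm of where they were. The tray and bangle look unmoved in the final picture, but I did not measure them.
- The gripper was clear, with no force on it.

**Disagreement:** While the former was on the spigot, the tool rode about 2 mm off my measured axis, with only small side force (2–3 N).

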